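# Put two wood blanks in stick on the drying board

### The arm

A 7-joint arm with a two-finger parallel gripper is mounted at the origin on the work surface. World frame = base frame: x ahead of the robot, y to its left, z up, the work surface at z = 0. Lengths are in m, angles in rad, forces in N, time in s.
With the tool pointing down it reaches from about 0.4 to 0.85 m from the base axis. Payload 4.5 kg.
Tool frame: the origin (TCP) lies on the centre line of the jaws, within the pads' length; the fingertips stand 11 mm ahead of it and the grasp point (between the pads) lies 8 mm behind it; z points along the fingers, y is the line along which they close (so a half turn about z gives the same grasp; the last joint's range is limited). The gripper opens to 88 mm and grips with 3 to 60 N. Pads are 18 mm wide; open, the fingers measure 123 mm over their backs; the gripper's body (75 mm by 187 mm) begins 45 mm behind the grasp point.
Start: joints at [-1.123, 0.689, -0.195, 1.565, 0.157, 0.902, -0.215], TCP at [0.251, 0.572, 0.25] pointing down, gripper open.
Joint ranges: [-3.01, 3.01], [-0.46, 2.08], [-1.47, 1.51], [0.13, 2.56], [-1, 4.14], [0.04, 2.09], [-2.66, 2.66]. Speed limits (rad/s): [2.57, 2.57, 3.14, 3.14, 3.14, 3.14, 3.14].

### API

Orientations are given as a unit quaternion [x, y, z, w].
In Python, from plant import * gives the robot as it stands. The module is installed in compiled form; this text tells all that it offers.
- The arm moves only by the tool send_rows, never from a script. Its argument "motion" is a list of rows, each an object of numbers: "x", "y", "z": the shift along the tool's x, y, z in cm; "rx", "ry", "rz": the turn, a rotation vector about the tool's x, y, z in rad; "jaw": the finger opening in cm, from 0 to 8.81. In form: [{"x": .., "y": .., "z": .., "rx": .., "ry": .., "rz": .., "jaw": ..}, ...]. A call has exactly 5 rows; each row shifts and turns the commanded pose from where the row before left it, along the tool's axes as they then stand; what a row does not reach is not made up. A row lasts 1/10 s, in which the tool goes at most 50 mm and 8.59 degrees, less where a joint would pass 70% of its speed; a pose out of reach is approached as far as the arm can. A call is refused whole if a number of a shift passes 5 or a number of a turn 0.15, either way. A call with a gripper value outside its range is refused whole. The fingers move at their own pace and stop on an object; "grip_force" is the grip in N (left out, the last holds). Time passes only in rows, so rows that do not move let the fingers close, or fill a call up. It gives the time, the measured TCP pose, the force, the opening and the grip force at its end, in the units of the state.
- get_state(): the state, without advancing time (a new reading comes with each control period).
- snapshot(name): name is "scene" or "top" or "wrist"; returns a dict with "img" (420x560x3 uint8, red, green, blue), "vertical_fov" (degrees; the focal length in pixels is half the picture's height over the tangent of half this angle, whatever the lens; pixels are square), "cx", "cy" (the principal point, pixels), "D" ([k1, k2, p1, p2, k3] as OpenCV has them; the pictures are not rectified), "extrinsics" (4x4, takes a point from camera to world coordinates). Camera axes: x right, y up, looking along -z (the intrinsics and any distortion apply to the point x, -y, -z); pixel columns grow to the right and rows downward; lengths in m; the calibration is good to about 2 mm. A picture is of the moment at which its call begins. There is no depth.
- finish_job(): hands the job in; it is judged then, once.
The state is a dict: "clock": time; "q": joint angles; "qd": joint speeds; "joint_torque": joint torques, N m; "tool_pos": TCP position; "eef_rot": TCP orientation; "contact_force": force on the tool from outside, world axes, zero at the start; "moment": the same for the moment, N m; "opening": opening from 0.0 (shut) to 1.0 (fully open); "finger_force": force on a finger pad.
Only numpy, scipy, OpenCV 4.12 (cv2) and the standard library are available. Lean on these libraries where they do the work, as an engineer would, in place of code of your own. Each camera call takes 0.05 s, during which the arm holds its last target. There are 200 camera calls.

### The job

Put the two sawn blanks in stick to dry: lay the longer, thicker blank along the middle of the drying board across both bearers, lay one sticker crosswise on it straight above each bearer, lay the shorter blank centred on the stickers in line with the one below, and set the steel weight flat on the middle of the short blank. Set things down, do not drop the blanks or the weight, and leave the mallet, the chisel and the thumb plane where they are.

Things in the scene. Friction and masses are not known exactly. Their poses are not given: they have to be found in the camera images.
- drying_board: Fixed drying board: a plywood base 250 x 110 mm, 12 mm thick, with two dark hardwood bearers across it. Origin: centre of the underside, on the bench top. x runs along the 250 mm length, y along the bearers, z up. The bearers are centred at x = -70 and +70 mm, each 22 mm wide (x), 110 mm long (y), 25 mm high; their tops are 37 mm above the bench. It lies at a new place and angle on each start, and so do the loose things.
- long_blank_center (a point): Centre of the long blank, a loose sawn wooden board 250 x 64 x 28 mm with pale waxed ends, about 0.3 kg, lying flat. x along the 250 mm length, y across the 64 mm width, z up (28 mm thick; the underside is 14 mm below this point).
- short_blank_center (a point): Centre of the short blank, a loose sawn wooden board of the same wood, 210 x 48 x 18 mm with pale waxed ends, about 0.12 kg, lying flat. x along the 210 mm length, y across the 48 mm width, z up (18 mm thick; the underside is 9 mm below this point).
- sticker_a_center (a point): Centre of one of the two stickers, a loose dark wooden stick 100 x 20 x 20 mm, about 26 g. x along the 100 mm length, z up; the underside is 10 mm below this point. The two stickers are the same and either may go above either bearer.
- sticker_b_center (a point): Centre of the other sticker, equal to the first: 100 x 20 x 20 mm, x along the 100 mm length, z up, the underside 10 mm below this point.
- weight_center (a point): Centre of the loose steel weight, a dark steel block 70 x 45 x 32 mm with two small dark holes in its top, about 0.8 kg, lying flat. x along the 70 mm length, y across the 45 mm width, z up; the underside is 16 mm below this point.
- mallet: Bystander: a turned round carver's mallet standing on its head with the handle up, up to 86 mm in diameter, 230 mm high. Origin: centre of its underside.
- chisel: Bystander: a chisel lying on the bench beyond the work, 255 mm long, 26 mm wide, 22 mm high, blue handle. Origin: at the ferrule between handle and blade, on the bench; x points towards the cutting edge.
- thumb_plane: Bystander: a small wooden thumb plane 100 x 34 mm, about 50 mm high, with a sloping iron, lying among the small loose things. Origin: centre of its sole; x along its length.
There are look-alikes about, which are no part of the job. What is shaped like the part that bears short_blank_center but green or orange is not meant.

How it is judged:
At the end, for the whole second after the job is handed in: Long blank on the bearers, centred; a sticker crosswise on it above each bearer; short blank on the stickers, over the long one; weight flat on that (each centred within 15 mm along, 12 mm across; stickers 12 and 15; blanks in line to 0.12 rad, stickers square to 0.15); all at rest (x of long_blank_center in the frame of drying_board between -0.015 and 0.015 m and y of long_blank_center in the frame of drying_board between -0.012 and 0.012 m and z of long_blank_center in the frame of drying_board between 0.047 and 0.055 m and angle between the x axis of long_blank_center and the x axis of drying_board, either way round below 0.12 rad and ((x of sticker_a_center in the frame of drying_board between -0.082 and -0.058 m and y of sticker_a_center in the frame of drying_board between -0.015 and 0.015 m and z of sticker_a_center in the frame of drying_board between 0.071 and 0.079 m and x of sticker_b_center in the frame of drying_board between 0.058 and 0.082 m and y of sticker_b_center in the frame of drying_board between -0.015 and 0.015 m and z of sticker_b_center in the frame of drying_board between 0.071 and 0.079 m) or (x of sticker_b_center in the frame of drying_board between -0.082 and -0.058 m and y of sticker_b_center in the frame of drying_board between -0.015 and 0.015 m and z of sticker_b_center in the frame of drying_board between 0.071 and 0.079 m and x of sticker_a_center in the frame of drying_board between 0.058 and 0.082 m and y of sticker_a_center in the frame of drying_board between -0.015 and 0.015 m and z of sticker_a_center in the frame of drying_board between 0.071 and 0.079 m)) and angle between the x axis of each of sticker_a_center, sticker_b_center and the y axis of drying_board, either way round below 0.15 rad and x of short_blank_center in the frame of long_blank_center between -0.015 and 0.015 m and y of short_blank_center in the frame of long_blank_center between -0.012 and 0.012 m and z of short_blank_center in the frame of drying_board between 0.09 and 0.098 m and angle between the x axis of short_blank_center and the x axis of long_blank_center, either way round below 0.12 rad and x of weight_center in the frame of short_blank_center between -0.015 and 0.015 m and y of weight_center in the frame of short_blank_center between -0.012 and 0.012 m and z of weight_center in the frame of drying_board between 0.114 and 0.124 m and linear speed of each of long_blank, short_blank, weight, sticker_a, sticker_b below 0.02 m/s); the robot touches nothing.
It fails at once if a blank or the weight is dropped or thrown (moves faster than 0.6 m/s without the fingers on it) ((linear speed of long_blank above 0.6 m/s and contact force between the fingers and long_blank below 0.05 N) or (linear speed of short_blank above 0.6 m/s and contact force between the fingers and short_blank below 0.05 N) or (linear speed of weight above 0.6 m/s and contact force between the fingers and weight below 0.05 N)).
It fails at once if the mallet is moved more than 20 mm (distance of mallet from where it was at the start of the episode above 0.02 m).
It fails at once if the chisel is moved more than 20 mm (distance of chisel from where it was at the start of the episode above 0.02 m).
It fails at once if the thumb plane is moved more than 20 mm (distance of thumb_plane from where it was at the start of the episode above 0.02 m).
It also fails if it takes over 144 s, if anything falls off the work surface, if the arm or the gripper's body presses on something with over 40 N, if the wrist force passes 120 N, or if a joint passes its speed limit or range.

## Working session

There is one attempt and no reset: what is moved stays moved. The work goes in short steps, Python scripts to look and compute and a tool call to move; the robot and the scene stay as the last step left them, time stands still between calls to the robot, and variables do not carry over. Pictures are saved under pics/ and viewed, at most 14 in all, crops included, and the job is handed in when it is done.

Besides the shell and the picture viewer there is one more tool, called after ">>>" as name([rows], argument=value, ...), one row to a line, values as JSON. send_rows: Moves the arm, as the interface text tells. Its arguments: {"type":"object","properties":{"motion":{"type":"array"},"grip_force":{"type":"number"}},"required":["motion"]}

```bash
mkdir -p pics; cat > h.py <<'E'
from plant import *
import numpy as np, cv2
from scipy.spatial.transform import Rotation as R
def K(s):
    f=s["img"].shape[0]/2/np.tan(np.radians(s["vertical_fov"])/2)
    return np.array([[f,0,s["cx"]],[0,f,s["cy"]],[0,0,1.]])
def pix2world(s,uv,z):
    p=cv2.undistortPoints(np.array(uv,float).reshape(-1,1,2),K(s),np.array(s["D"],float)).reshape(-1,2)
    T=np.array(s["extrinsics"]); d=np.c_[p[:,0],-p[:,1],-np.ones(len(p))]@T[:3,:3].T
    o=T[:3,3]; return o+d*((z-o[2])/d[:,2])[:,None]
def proj(s,P):
    T=np.array(s["extrinsics"]); c=(np.array(P,float)-T[:3,3])@T[:3,:3]
    c=c*[1,-1,-1]
    return cv2.projectPoints(c.reshape(-1,1,3),np.zeros(3),np.zeros(3),K(s),np.array(s["D"],float))[0].reshape(-1,2)
def save(n,img,k=1):
    cv2.imwrite(f"pics/{n}.png",cv2.resize(img[...,::-1],None,fx=k,fy=k,interpolation=cv2.INTER_CUBIC))
E
python3 - <<'E'
from h import *
import pickle
for n in("scene","top"):
    s=snapshot(n); pickle.dump(s,open(n+".pkl","wb")); save(n+"0",s["img"],1.42)
    print(n,s["vertical_fov"],s["D"],np.round(s["extrinsics"],3).tolist())
st=get_state();print(st)
E
```

```text
scene 44.77721481773598 [-0.0090552  0.         0.         0.         0.       ] [[0.794, -0.428, 0.431, 1.167], [0.607, 0.553, -0.571, -0.841], [0.006, 0.715, 0.699, 1.076], [0.0, 0.0, 0.0, 1.0]]
top 52.12761869305894 [-0.13303718  0.          0.          0.          0.        ] [[0.022, 0.997, -0.08, 0.448], [-1.0, 0.02, -0.014, -0.005], [-0.012, 0.08, 0.997, 1.021], [0.0, 0.0, 0.0, 1.0]]
{'clock': 0.1, 'q': array([-1.12321756,  0.6898815 , -0.19452839,  1.56619338,  0.15733614,
        0.90253305, -0.21508068]), 'qd': array([ 0.00066334, -0.00066577, -0.00037616, -0.00216675,  0.00028717,
       -0.00029841,  0.00142794]), 'joint_torque': array([-3.20415209e-03, -5.28507936e+01, -1.27154253e+00, -1.53835541e+01,
       -5.26426511e-02,  1.98696944e-03,  2.03965561e-05]), 'tool_pos': array([0.25112419, 0.57174725, 0.2490145 ]), 'eef_rot': array([ 2.05358454e-01,  9.78686492e-01, -8.04625539e-04, -9.43899314e-05]), 'contact_force': array([ 0.29376426,  0.34866438, -0.34369865]), 'moment': array([0.00788246, 0.02357587, 0.01540319]), 'finger_force': 0.0, 'opening': 1.0012315598834278}
```

View pics/top0.png

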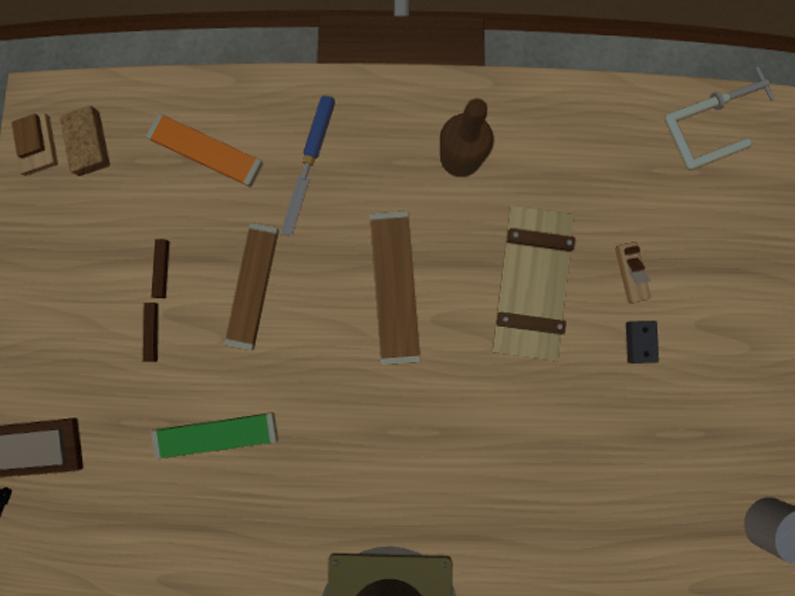

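View pics/scene0.png

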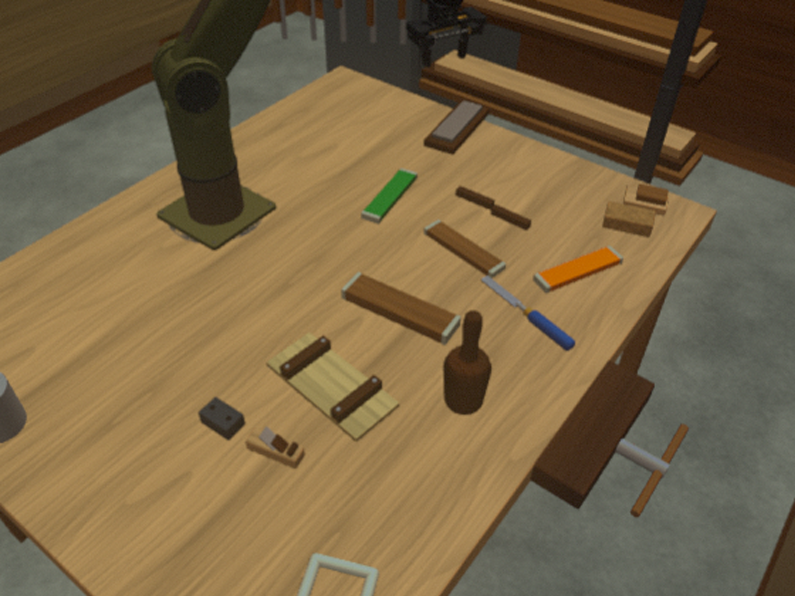

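The top view (795x596) shows six parts. The long blank is at (395,288), the drying board at (534,283), the weight at (642,342) and the stickers at (160,268) and (150,332). The plane at (632,272), chisel at (308,165) and mallet at (467,140) stay where they are.

There are three short-blank candidates: brown (251,287), orange (204,150) and green (215,436). The brown one fits, since it is the same wood as the long blank. I'll confirm it in a crop.

```bash
python3 - <<'E'
from h import *
import pickle
s=pickle.load(open("top.pkl","rb"));im=s["img"]
save("c1",im[145:260,95:305],3.8); save("c2",im[140:260,335:475],5)
E
```

```text
(no output)
```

View pics/c1.png

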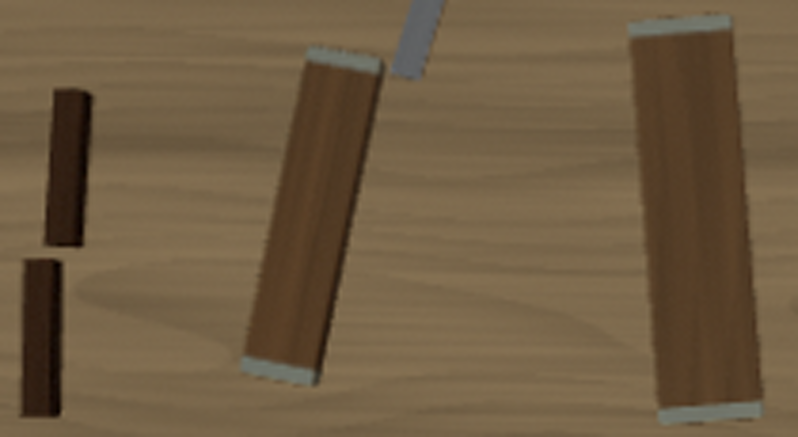

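View pics/c2.png

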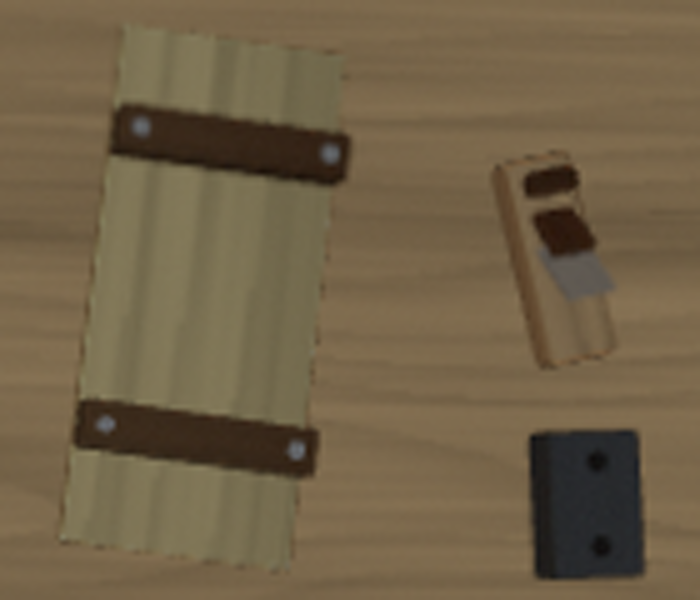

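The crop confirms the brown blank at c1 (313,215) as the short blank. It has pale ends and the same wood as the long blank at c1 (695,220). I'm picking corners from both crops and fitting poses.

```bash
cat > meas.py <<'E'
from h import *
import pickle
s=pickle.load(open("top.pkl","rb"))
def c(p,k,o): return (np.array(p,float)+.5)/k-.5+np.array(o)
c1=lambda p:c(p,3.8,(95,145)); c2=lambda p:c(p,5,(335,140))
O={"stA":(c1([(55,90),(84,91),(74,246),(45,245)]),.02),
"stB":(c1([(24,260),(53,260),(51,416),(22,416)]),.02),
"short":(c1([(307,47),(380,61),(313,384),(241,370)]),.018),
"long":(c1([(628,23),(731,15),(762,417),(660,424)]),.028),
"board":(c2([(141,127),(330,153),(297,450),(106,424)]),.037),
"weight":(c2([(549,433),(638,431),(643,576),(552,578)]),.032)}
for n,(uv,z) in O.items():
    P=pix2world(s,uv,z)[:,:2]; m=P.mean(0)
    l=(P[0]+P[1]-P[2]-P[3])/2; w=(P[0]+P[3]-P[1]-P[2])/2
    print(n,np.round(m,4),"L %.1f W %.1f"%(1e3*np.linalg.norm(l),1e3*np.linalg.norm(w)),"yaw %.3f"%np.arctan2(l[1],l[0]), "ywid-90 %.3f"%(np.arctan2(w[1],w[0])-np.pi/2))
E
python3 meas.py; python3 - <<'E'
from h import *
s=get_state();print(R.from_quat(s["eef_rot"]).as_matrix().round(3))
E
```

```text
stA [0.5732 0.4032] L 99.2 W 19.3 yaw -0.009 ywid-90 -0.019
stB [0.465  0.4154] L 98.3 W 19.2 yaw 0.034 ywid-90 0.027
short [0.5466 0.2431] L 206.5 W 47.2 yaw -0.165 ywid-90 -0.169
long [0.5483 0.0026] L 248.2 W 63.0 yaw 0.099 ywid-90 0.094
board [ 0.5634 -0.2312] L 140.0 W 89.9 yaw -0.114 ywid-90 -0.113
weight [ 0.4658 -0.4128] L 68.0 W 44.2 yaw 0.025 ywid-90 0.034
[[-0.916  0.402 -0.001]
 [ 0.402  0.916 -0.002]
 [-0.    -0.002 -1.   ]]
```

>>> send_rows([
  {"x":-3.3,"y":-2.7,"jaw":8.8},
  {"x":-3.3,"y":-2.7,"jaw":8.8},
  {"x":-3.3,"y":-2.7,"jaw":8.8},
  {"x":-3.3,"y":-2.7,"jaw":8.8},
  {"x":-3.3,"y":-2.7,"jaw":8.8},
], grip_force=30)

```text
schema error: expected keys x, y, z, rx, ry, rz, jaw
```

>>> send_rows([
  {"x":-3.3,"y":-2.7,"jaw":8.8},
  {"x":-3.3,"y":-2.7,"jaw":8.8},
  {"x":-3.3,"y":-2.7,"jaw":8.8},
  {"x":-3.3,"y":-2.7,"jaw":8.8},
  {"x":-3.3,"y":-2.7,"jaw":8.8},
])

```text
schema error: expected keys x, y, z, rx, ry, rz, jaw
```

>>> send_rows([
  {"x":-3.3,"y":-2.7,"jaw":8.8},
  {"x":-3.3,"y":-2.7,"jaw":8.8},
  {"x":-3.3,"y":-2.7,"jaw":8.8},
  {"x":-3.3,"y":-2.7,"jaw":8.8},
  {"x":-3.3,"y":-2.7,"jaw":8.8},
])

```text
schema error: expected keys x, y, z, rx, ry, rz, jaw
```

>>> send_rows([
  {"rz":-0.1,"jaw":8.8},
  {"rz":-0.1,"jaw":8.8},
  {"rz":-0.1,"jaw":8.8},
  {"rz":-0.1,"jaw":8.8},
  {"rz":-0.1,"jaw":8.8},
])

```text
schema error: expected keys x, y, z, rx, ry, rz, jaw
```

```bash
cat > go.py <<'E'
import sys
from h import *
# usage: go.py x y z yangle  -> first translate (cm, current tool axes), then rz ; tilt shown
s=get_state(); M=R.from_quat(s["eef_rot"]).as_matrix()
T=np.array(list(map(float,sys.argv[1:4]))); a=float(sys.argv[4])
d=M.T@(T-s["tool_pos"])*100
ya=np.arctan2(M[1,1],M[0,1]); rz=-((a-ya+np.pi)%(2*np.pi)-np.pi)
# shift after turning
G=np.array([[np.sin(a),np.cos(a),0],[-np.cos(a),np.sin(a),0],[0,0,-1]])
print("t %.1f"%s["clock"],"pos",s["tool_pos"].round(4),"q7 %.2f"%s["q"][6],"open %.3f"%s["opening"],"ff %.1f"%s["finger_force"],"F",s["contact_force"].round(1))
print("shift now(cm)",d.round(2),"rz %.3f"%rz,"| shift if turned first",(G.T@(T-s["tool_pos"])*100).round(2),"tilt",M[2,:2].round(4))
E
python3 go.py 0.5483 0.0026 0.015 1.668
```

```text
t 0.1 pos [0.2511 0.5717 0.249 ] q7 -0.22 open 1.001 ff 0.0 F [ 0.3  0.3 -0.3]
shift now(cm) [-50.09 -40.13  23.47] rz -0.511 | shift if turned first [ 24.05 -59.53  23.4 ] tilt [-0.0001 -0.0016]
```

```bash
sed -i 's/^G=.*/G=np.array([[-np.sin(a),np.cos(a),0],[np.cos(a),np.sin(a),0],[0,0,-1]])/' go.py
```

>>> send_rows([
  {"x":-3.3,"y":-2.7,"z":0,"rx":0,"ry":0,"rz":0,"jaw":8.8},
  {"x":-3.3,"y":-2.7,"z":0,"rx":0,"ry":0,"rz":0,"jaw":8.8},
  {"x":-3.3,"y":-2.7,"z":0,"rx":0,"ry":0,"rz":0,"jaw":8.8},
  {"x":-3.3,"y":-2.7,"z":0,"rx":0,"ry":0,"rz":0,"jaw":8.8},
  {"x":-3.3,"y":-2.7,"z":0,"rx":0,"ry":0,"rz":0,"jaw":8.8},
], grip_force=30)

```text
clock: 0.6
tool_pos: [0.3485, 0.3806, 0.2495]
eef_rot: [0.205, 0.979, -0.0, -0.0]
contact_force: [0.4, -0.1, -0.4]
opening: 0.995
finger_force: 0.0
```

>>> send_rows([
  {"x":-3.3,"y":-2.7,"z":0,"rx":0,"ry":0,"rz":0,"jaw":8.8},
  {"x":-3.3,"y":-2.7,"z":0,"rx":0,"ry":0,"rz":0,"jaw":8.8},
  {"x":-3.3,"y":-2.7,"z":0,"rx":0,"ry":0,"rz":0,"jaw":8.8},
  {"x":-3.3,"y":-2.7,"z":0,"rx":0,"ry":0,"rz":0,"jaw":8.8},
  {"x":-3.3,"y":-2.7,"z":0,"rx":0,"ry":0,"rz":0,"jaw":8.8},
])

```text
clock: 1.1
tool_pos: [0.4453, 0.1907, 0.2496]
eef_rot: [0.205, 0.979, -0.0, -0.0]
contact_force: [0.8, 0.8, -0.3]
opening: 0.993
finger_force: 0.0
```

>>> send_rows([
  {"x":-3.3,"y":-2.7,"z":0,"rx":0,"ry":0,"rz":0,"jaw":8.8},
  {"x":-3.3,"y":-2.7,"z":0,"rx":0,"ry":0,"rz":0,"jaw":8.8},
  {"x":-3.3,"y":-2.7,"z":0,"rx":0,"ry":0,"rz":0,"jaw":8.8},
  {"x":-3.3,"y":-2.7,"z":0,"rx":0,"ry":0,"rz":0,"jaw":8.8},
  {"x":-3.3,"y":-2.7,"z":0,"rx":0,"ry":0,"rz":0,"jaw":8.8},
])

```text
clock: 1.6
tool_pos: [0.542, 0.0007, 0.2495]
eef_rot: [0.205, 0.979, 0.0, -0.0]
contact_force: [0.4, 0.4, -0.8]
opening: 0.999
finger_force: 0.0
```

>>> send_rows([
  {"x":0,"y":0,"z":0,"rx":0,"ry":0,"rz":-0.1,"jaw":8.8},
  {"x":0,"y":0,"z":0,"rx":0,"ry":0,"rz":-0.1,"jaw":8.8},
  {"x":0,"y":0,"z":0,"rx":0,"ry":0,"rz":-0.1,"jaw":8.8},
  {"x":0,"y":0,"z":0,"rx":0,"ry":0,"rz":-0.1,"jaw":8.8},
  {"x":0,"y":0,"z":0,"rx":0,"ry":0,"rz":-0.1,"jaw":8.8},
])

```text
clock: 2.1
tool_pos: [0.5414, 0.0023, 0.2494]
eef_rot: [-0.045, 0.999, 0.0, -0.0]
contact_force: [-0.4, -0.2, -0.3]
opening: 0.998
finger_force: 0.0
```

```bash
python3 go.py 0.5483 0.0026 0.015 1.668
```

```text
t 2.1 pos [0.5414 0.0023 0.2494] q7 1.24 open 0.998 ff 0.0 F [-0.4 -0.2 -0.3]
shift now(cm) [-0.71 -0.03 23.44] rz -0.007 | shift if turned first [-0.69 -0.04 23.44] tilt [0.0008 0.    ]
```

>>> send_rows([
  {"x":-0.7,"y":0,"z":4,"rx":0,"ry":0,"rz":0,"jaw":8.8},
  {"x":0,"y":0,"z":4,"rx":0,"ry":0,"rz":0,"jaw":8.8},
  {"x":0,"y":0,"z":4,"rx":0,"ry":0,"rz":0,"jaw":8.8},
  {"x":0,"y":0,"z":4,"rx":0,"ry":0,"rz":0,"jaw":8.8},
  {"x":0,"y":0,"z":3,"rx":0,"ry":0,"rz":0,"jaw":8.8},
])

```text
clock: 2.6
tool_pos: [0.5476, 0.0029, 0.0572]
eef_rot: [-0.043, 0.999, -0.0, -0.001]
contact_force: [0.2, 0.5, -1.0]
opening: 1.0
finger_force: 0.0
```

>>> send_rows([
  {"x":0,"y":0,"z":2,"rx":0,"ry":0,"rz":0,"jaw":8.8},
  {"x":0,"y":0,"z":1.4,"rx":0,"ry":0,"rz":0,"jaw":8.8},
  {"x":0,"y":0,"z":1,"rx":0,"ry":0,"rz":0,"jaw":8.8},
  {"x":0,"y":0,"z":0,"rx":0,"ry":0,"rz":0,"jaw":8.8},
  {"x":0,"y":0,"z":0,"rx":0,"ry":0,"rz":0,"jaw":5.5},
])

```text
clock: 3.1
tool_pos: [0.5491, 0.0031, 0.0163]
eef_rot: [-0.043, 0.999, 0.0, 0.001]
contact_force: [-0.4, 0.9, -0.0]
opening: 0.936
finger_force: 0.0
```

>>> send_rows([
  {"x":0,"y":0,"z":0,"rx":0,"ry":0,"rz":0,"jaw":5.5},
  {"x":0,"y":0,"z":0,"rx":0,"ry":0,"rz":0,"jaw":5.5},
  {"x":0,"y":0,"z":0,"rx":0,"ry":0,"rz":0,"jaw":5.5},
  {"x":0,"y":0,"z":0,"rx":0,"ry":0,"rz":0,"jaw":5.5},
  {"x":0,"y":0,"z":0,"rx":0,"ry":0,"rz":0,"jaw":5.5},
])

```text
clock: 3.6
tool_pos: [0.5492, 0.0028, 0.0165]
eef_rot: [-0.043, 0.999, -0.0, 0.001]
contact_force: [-0.1, -1.1, 6.2]
opening: 0.724
finger_force: 30.0
```

```bash
python3 go.py 0.5634 -0.2312 0.052 1.457
```

```text
t 3.6 pos [0.5492 0.0028 0.0165] q7 1.05 open 0.724 ff 30.0 F [-0.1 -1.1  6.2]
shift now(cm) [  0.6  -23.43  -3.54] rz 0.200 | shift if turned first [ -4.07 -23.08  -3.55] tilt [-0.0014 -0.0005]
```

>>> send_rows([
  {"x":0,"y":0,"z":-1,"rx":0,"ry":0,"rz":0,"jaw":5.5},
  {"x":0,"y":0,"z":-2,"rx":0,"ry":0,"rz":0,"jaw":5.5},
  {"x":0,"y":0,"z":-3,"rx":0,"ry":0,"rz":0,"jaw":5.5},
  {"x":0,"y":0,"z":-3,"rx":0,"ry":0,"rz":0,"jaw":5.5},
  {"x":0,"y":0,"z":-1,"rx":0,"ry":0,"rz":0,"jaw":5.5},
], grip_force=45)

```text
clock: 4.1
tool_pos: [0.5498, 0.0032, 0.1184]
eef_rot: [-0.043, 0.999, 0.0, 0.002]
contact_force: [-0.7, -0.6, -2.2]
opening: 0.723
finger_force: 45.0
```

>>> send_rows([
  {"x":0.1,"y":-2,"z":0,"rx":0,"ry":0,"rz":0,"jaw":5.5},
  {"x":0.1,"y":-3,"z":0,"rx":0,"ry":0,"rz":0,"jaw":5.5},
  {"x":0.1,"y":-3,"z":0,"rx":0,"ry":0,"rz":0,"jaw":5.5},
  {"x":0.1,"y":-3,"z":0,"rx":0,"ry":0,"rz":0,"jaw":5.5},
  {"x":0.1,"y":-3,"z":0,"rx":0,"ry":0,"rz":0,"jaw":5.5},
])

```text
clock: 4.6
tool_pos: [0.5549, -0.138, 0.1149]
eef_rot: [-0.043, 0.999, 0.0, -0.001]
contact_force: [-0.3, -0.6, -1.7]
opening: 0.718
finger_force: 45.0
```

>>> send_rows([
  {"x":0.1,"y":-3,"z":0,"rx":0,"ry":0,"rz":0,"jaw":5.5},
  {"x":0,"y":-3,"z":0,"rx":0,"ry":0,"rz":0,"jaw":5.5},
  {"x":0,"y":-2,"z":0,"rx":0,"ry":0,"rz":0,"jaw":5.5},
  {"x":0,"y":-1,"z":0,"rx":0,"ry":0,"rz":0,"jaw":5.5},
  {"x":0,"y":-0.4,"z":0,"rx":0,"ry":0,"rz":0,"jaw":5.5},
])

```text
clock: 5.1
tool_pos: [0.5622, -0.2314, 0.1149]
eef_rot: [-0.042, 0.999, 0.0, -0.001]
contact_force: [0.6, 0.9, -2.4]
opening: 0.722
finger_force: 45.0
```

>>> send_rows([
  {"x":0,"y":0,"z":0,"rx":0,"ry":0,"rz":0.05,"jaw":5.5},
  {"x":0,"y":0,"z":0,"rx":0,"ry":0,"rz":0.05,"jaw":5.5},
  {"x":0,"y":0,"z":0,"rx":0,"ry":0,"rz":0.05,"jaw":5.5},
  {"x":0,"y":0,"z":0,"rx":0,"ry":0,"rz":0.05,"jaw":5.5},
  {"x":0,"y":0,"z":0,"rx":0,"ry":0,"rz":0,"jaw":5.5},
])

```text
clock: 5.6
tool_pos: [0.563, -0.2284, 0.1155]
eef_rot: [0.056, 0.998, 0.001, -0.0]
contact_force: [-0.5, 0.5, -2.7]
opening: 0.723
finger_force: 45.0
```

```bash
python3 go.py 0.5634 -0.2312 0.0535 1.457;python3 - <<'E'
from h import *
s=snapshot("top");save("t1",s["img"][120:280,200:480],2.8)
E
```

```text
t 5.6 pos [ 0.563  -0.2284  0.1155] q7 1.37 open 0.723 ff 45.0 F [-0.5  0.5 -2.7]
shift now(cm) [-0.08 -0.29  6.2 ] rz 0.003 | shift if turned first [-0.08 -0.28  6.2 ] tilt [0.0006 0.0014]
```

View pics/t1.png

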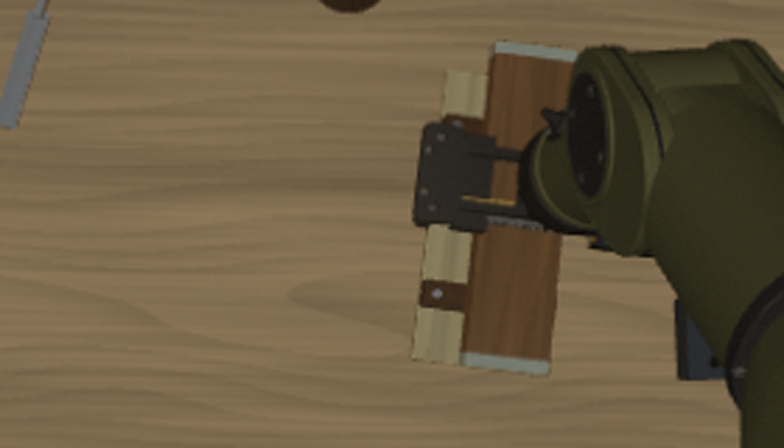

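The blank is held level in line with the board; it looks offset to the right only because of height parallax. I'm lowering it.

>>> send_rows([
  {"x":-0.1,"y":-0.3,"z":0,"rx":0,"ry":0,"rz":0,"jaw":5.5},
  {"x":0,"y":0,"z":2,"rx":0,"ry":0,"rz":0,"jaw":5.5},
  {"x":0,"y":0,"z":2,"rx":0,"ry":0,"rz":0,"jaw":5.5},
  {"x":0,"y":0,"z":1,"rx":0,"ry":0,"rz":0,"jaw":5.5},
  {"x":0,"y":0,"z":0.5,"rx":0,"ry":0,"rz":0,"jaw":5.5},
])

```text
clock: 6.15
tool_pos: [0.563, -0.2334, 0.0597]
eef_rot: [0.057, 0.998, 0.0, -0.001]
contact_force: [-0.4, 0.6, -2.5]
opening: 0.724
finger_force: 45.0
```

>>> send_rows([
  {"x":0,"y":0,"z":0.2,"rx":0,"ry":0,"rz":0,"jaw":5.5},
  {"x":0,"y":0,"z":0.2,"rx":0,"ry":0,"rz":0,"jaw":5.5},
  {"x":0,"y":0,"z":0.2,"rx":0,"ry":0,"rz":0,"jaw":5.5},
  {"x":0,"y":0,"z":0,"rx":0,"ry":0,"rz":0,"jaw":5.5},
  {"x":0,"y":0,"z":0,"rx":0,"ry":0,"rz":0,"jaw":5.5},
])

```text
clock: 6.65
tool_pos: [0.5637, -0.2338, 0.055]
eef_rot: [0.057, 0.998, -0.0, 0.0]
contact_force: [0.1, -0.7, -2.5]
opening: 0.724
finger_force: 45.0
```

```bash
python3 go.py 0.5634 -0.2312 0.0535 1.457
```

```text
t 6.7 pos [ 0.5637 -0.2338  0.055 ] q7 1.34 open 0.724 ff 45.0 F [ 0.1 -0.7 -2.5]
shift now(cm) [0.06 0.25 0.15] rz 0.000 | shift if turned first [0.06 0.25 0.15] tilt [-0.0005 -0.    ]
```

>>> send_rows([
  {"x":0,"y":0.2,"z":0,"rx":0,"ry":0,"rz":0,"jaw":5.5},
  {"x":0,"y":0,"z":0.1,"rx":0,"ry":0,"rz":0,"jaw":5.5},
  {"x":0,"y":0,"z":0.1,"rx":0,"ry":0,"rz":0,"jaw":5.5},
  {"x":0,"y":0,"z":0,"rx":0,"ry":0,"rz":0,"jaw":5.5},
  {"x":0,"y":0,"z":0,"rx":0,"ry":0,"rz":0,"jaw":5.5},
])

```text
clock: 7.15
tool_pos: [0.564, -0.2313, 0.0536]
eef_rot: [0.057, 0.998, 0.0, 0.0]
contact_force: [-2.5, 1.5, 6.0]
opening: 0.726
finger_force: 45.0
```

```bash
python3 go.py 0.5634 -0.2312 0.0535 1.457
```

```text
t 7.2 pos [ 0.564  -0.2313  0.0536] q7 1.34 open 0.726 ff 45.0 F [-2.5  1.5  6. ]
shift now(cm) [0.06 0.01 0.01] rz 0.000 | shift if turned first [0.06 0.01 0.01] tilt [-0.0006  0.0001]
```

>>> send_rows([
  {"x":0,"y":0,"z":0,"rx":0,"ry":0,"rz":0,"jaw":8.8},
  {"x":0,"y":0,"z":0,"rx":0,"ry":0,"rz":0,"jaw":8.8},
  {"x":0,"y":0,"z":0,"rx":0,"ry":0,"rz":0,"jaw":8.8},
  {"x":0,"y":0,"z":0,"rx":0,"ry":0,"rz":0,"jaw":8.8},
  {"x":0,"y":0,"z":-1,"rx":0,"ry":0,"rz":0,"jaw":8.8},
])

```text
clock: 7.65
tool_pos: [0.5628, -0.2315, 0.0619]
eef_rot: [0.057, 0.998, 0.0, -0.001]
contact_force: [-0.9, 0.5, -0.5]
opening: 0.999
finger_force: 0.0
```

>>> send_rows([
  {"x":0,"y":0,"z":-3,"rx":0,"ry":0,"rz":0,"jaw":8.8},
  {"x":0,"y":0,"z":-4,"rx":0,"ry":0,"rz":0,"jaw":8.8},
  {"x":0,"y":0,"z":-4,"rx":0,"ry":0,"rz":0,"jaw":8.8},
  {"x":0,"y":0,"z":-4,"rx":0,"ry":0,"rz":0,"jaw":8.8},
  {"x":0,"y":2,"z":0,"rx":0,"ry":0,"rz":-0.1,"jaw":8.8},
])

```text
clock: 8.15
tool_pos: [0.5687, -0.2158, 0.219]
eef_rot: [0.009, 1.0, -0.003, 0.005]
contact_force: [0.4, 0.0, -0.7]
opening: 1.0
finger_force: 0.0
```

>>> send_rows([
  {"x":0,"y":4.5,"z":0,"rx":0,"ry":0,"rz":0,"jaw":8.8},
  {"x":0,"y":4.5,"z":0,"rx":0,"ry":0,"rz":0,"jaw":8.8},
  {"x":0,"y":4.5,"z":0,"rx":0,"ry":0,"rz":0,"jaw":8.8},
  {"x":0,"y":4.5,"z":0,"rx":0,"ry":0,"rz":0,"jaw":8.8},
  {"x":0,"y":4.5,"z":0,"rx":0,"ry":0,"rz":0,"jaw":8.8},
])

```text
clock: 8.65
tool_pos: [0.5689, 0.0148, 0.2135]
eef_rot: [0.007, 1.0, 0.0, 0.0]
contact_force: [1.1, 0.4, 0.6]
opening: 0.997
finger_force: 0.0
```

>>> send_rows([
  {"x":0,"y":4.5,"z":0,"rx":0,"ry":0,"rz":0,"jaw":6},
  {"x":0,"y":4.5,"z":0,"rx":0,"ry":0,"rz":0,"jaw":6},
  {"x":0,"y":4.5,"z":0,"rx":0,"ry":0,"rz":0,"jaw":6},
  {"x":0,"y":4.5,"z":0,"rx":0,"ry":0,"rz":0,"jaw":6},
  {"x":0,"y":4.5,"z":0,"rx":0,"ry":0,"rz":0,"jaw":6},
])

```text
clock: 9.15
tool_pos: [0.572, 0.2399, 0.2135]
eef_rot: [0.007, 1.0, 0.0, 0.0]
contact_force: [0.3, 0.1, -0.0]
opening: 0.683
finger_force: 0.0
```

```bash
python3 go.py 0.5732 0.4032 0.014 1.557;python3 - <<'E'
from h import *
import pickle
s=snapshot("top");pickle.dump(s,open("top2.pkl","wb"));save("t2",s["img"][130:270,330:480],4.2)
E
```

```text
t 9.2 pos [0.572  0.2399 0.2135] q7 0.79 open 0.683 ff 0.0 F [ 0.3  0.1 -0. ]
shift now(cm) [ 0.11 16.33 19.96] rz 0.000 | shift if turned first [ 0.1  16.33 19.95] tilt [-0.0006  0.0002]
```

View pics/t2.png

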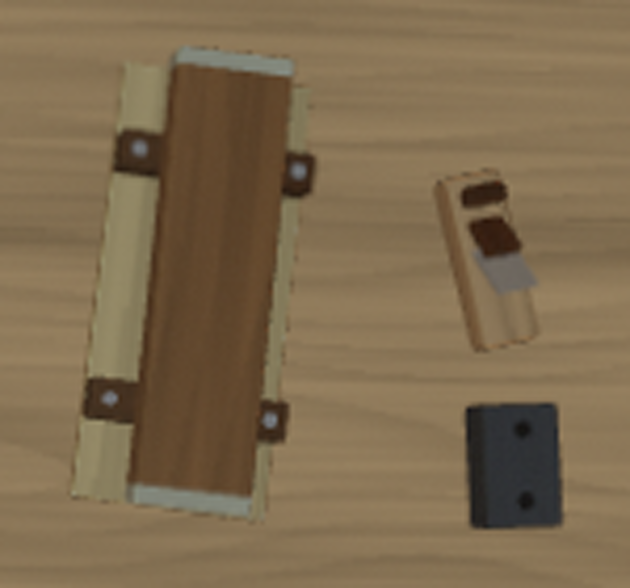

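The long blank lies across both bearers, with its top corners at t2 (176,47), (294,60), (252,515) and (132,499). Next is sticker A.

>>> send_rows([
  {"x":0.1,"y":4.3,"z":0,"rx":0,"ry":0,"rz":0,"jaw":6},
  {"x":0,"y":4,"z":0,"rx":0,"ry":0,"rz":0,"jaw":6},
  {"x":0,"y":4,"z":0,"rx":0,"ry":0,"rz":0,"jaw":6},
  {"x":0,"y":4,"z":2,"rx":0,"ry":0,"rz":0,"jaw":6},
  {"x":0,"y":0,"z":4,"rx":0,"ry":0,"rz":0,"jaw":6},
])

```text
clock: 9.7
tool_pos: [0.5724, 0.4114, 0.1563]
eef_rot: [0.003, 1.0, 0.007, 0.002]
contact_force: [-0.5, 0.9, 0.3]
opening: 0.682
finger_force: 0.0
```

>>> send_rows([
  {"x":0,"y":0,"z":4,"rx":0,"ry":0,"rz":0,"jaw":6},
  {"x":0,"y":0,"z":3,"rx":0,"ry":0,"rz":0,"jaw":6},
  {"x":0,"y":0,"z":2,"rx":0,"ry":0,"rz":0,"jaw":6},
  {"x":0,"y":0,"z":0,"rx":0,"ry":0,"rz":0,"jaw":6},
  {"x":0,"y":0,"z":0,"rx":0,"ry":0,"rz":0,"jaw":6},
])

```text
clock: 10.2
tool_pos: [0.5737, 0.4012, 0.0635]
eef_rot: [0.007, 1.0, 0.0, 0.0]
contact_force: [0.2, 0.2, 0.1]
opening: 0.68
finger_force: 0.0
```

```bash
python3 go.py 0.5732 0.4032 0.014 1.557;python3 - <<'E'
from h import *
import pickle
s=pickle.load(open("top2.pkl","rb"))
P=pix2world(s,(np.array([(176,47),(294,60),(252,515),(132,499)],float)+.5)/4.2-.5+[330,130],.065)[:,:2]
l=(P[0]+P[1]-P[2]-P[3])/2;print(P.mean(0),np.linalg.norm(l),np.arctan2(l[1],l[0]))
b=np.array([.5634,-.2312]);u=np.array([np.cos(-.1135),np.sin(-.1135)]);print(u@(P.mean(0)-b),b-.07*u,b+.07*u)
E
```

```text
t 10.2 pos [0.5737 0.4012 0.0635] q7 0.58 open 0.680 ff 0.0 F [0.2 0.2 0.1]
shift now(cm) [0.05 0.19 4.95] rz -0.000 | shift if turned first [0.05 0.2  4.95] tilt [-0.0003  0.0006]
[ 0.56353927 -0.23008623] 0.2471395529788939 -0.0956317964753917
1.2234419833406367e-05 [ 0.49385039 -0.22327205] [ 0.63294961 -0.23912795]
```

>>> send_rows([
  {"x":0,"y":0.2,"z":2,"rx":0,"ry":0,"rz":0,"jaw":6},
  {"x":0,"y":0,"z":2,"rx":0,"ry":0,"rz":0,"jaw":6},
  {"x":0,"y":0,"z":0.9,"rx":0,"ry":0,"rz":0,"jaw":6},
  {"x":0,"y":0,"z":0,"rx":0,"ry":0,"rz":0,"jaw":6},
  {"x":0,"y":0,"z":0,"rx":0,"ry":0,"rz":0,"jaw":1.5},
], grip_force=20)

```text
clock: 10.7
tool_pos: [0.5733, 0.403, 0.0132]
eef_rot: [0.007, 1.0, -0.0, -0.0]
contact_force: [0.9, -0.8, 0.2]
opening: 0.613
finger_force: 0.0
```

>>> send_rows([
  {"x":0,"y":0,"z":0,"rx":0,"ry":0,"rz":0,"jaw":1.5},
  {"x":0,"y":0,"z":0,"rx":0,"ry":0,"rz":0,"jaw":1.5},
  {"x":0,"y":0,"z":0,"rx":0,"ry":0,"rz":0,"jaw":1.5},
  {"x":0,"y":0,"z":0,"rx":0,"ry":0,"rz":0,"jaw":1.5},
  {"x":0,"y":0,"z":0,"rx":0,"ry":0,"rz":0,"jaw":1.5},
])

```text
clock: 11.2
tool_pos: [0.5735, 0.4032, 0.0138]
eef_rot: [0.007, 1.0, 0.0, 0.0]
contact_force: [-0.1, 0.6, 0.2]
opening: 0.226
finger_force: 20.0
```

```bash
python3 go.py 0.6329 -0.2391 0.079 -0.1135
```

```text
t 11.2 pos [0.5735 0.4032 0.0138] q7 0.57 open 0.226 ff 20.0 F [-0.1  0.6  0.2]
shift now(cm) [ -6.83 -64.14  -6.53] rz 1.670 | shift if turned first [-63.14  13.18  -6.52] tilt [-0.0001  0.0002]
```

>>> send_rows([
  {"x":0,"y":0,"z":-2,"rx":0,"ry":0,"rz":0,"jaw":1.5},
  {"x":0,"y":0,"z":-4,"rx":0,"ry":0,"rz":0,"jaw":1.5},
  {"x":0,"y":0,"z":-4,"rx":0,"ry":0,"rz":0,"jaw":1.5},
  {"x":0,"y":0,"z":-4,"rx":0,"ry":0,"rz":0,"jaw":1.5},
  {"x":0,"y":0,"z":-2,"rx":0,"ry":0,"rz":0,"jaw":1.5},
])

```text
clock: 11.7
tool_pos: [0.5749, 0.4046, 0.1797]
eef_rot: [0.007, 1.0, 0.002, 0.003]
contact_force: [0.4, -0.4, 0.6]
opening: 0.225
finger_force: 20.0
```

>>> send_rows([
  {"x":0.5,"y":-3,"z":0,"rx":0,"ry":0,"rz":0,"jaw":1.5},
  {"x":0.5,"y":-4.2,"z":0,"rx":0,"ry":0,"rz":0,"jaw":1.5},
  {"x":0.5,"y":-4.2,"z":0,"rx":0,"ry":0,"rz":0,"jaw":1.5},
  {"x":0.5,"y":-4.2,"z":0,"rx":0,"ry":0,"rz":0,"jaw":1.5},
  {"x":0.5,"y":-4.2,"z":0,"rx":0,"ry":0,"rz":0,"jaw":1.5},
])

```text
clock: 12.2
tool_pos: [0.5457, 0.204, 0.1754]
eef_rot: [0.007, 1.0, 0.0, 0.001]
contact_force: [-0.1, -0.7, -1.1]
opening: 0.222
finger_force: 20.0
```

>>> send_rows([
  {"x":0.5,"y":-4.2,"z":0,"rx":0,"ry":0,"rz":0,"jaw":1.5},
  {"x":0.5,"y":-4.2,"z":0,"rx":0,"ry":0,"rz":0,"jaw":1.5},
  {"x":0.5,"y":-4.2,"z":0,"rx":0,"ry":0,"rz":0,"jaw":1.5},
  {"x":0.5,"y":-4.2,"z":0,"rx":0,"ry":0,"rz":0,"jaw":1.5},
  {"x":0.5,"y":-4.2,"z":0,"rx":0,"ry":0,"rz":0,"jaw":1.5},
])

```text
clock: 12.7
tool_pos: [0.518, -0.0058, 0.1753]
eef_rot: [0.007, 1.0, -0.0, 0.001]
contact_force: [1.7, -1.0, -0.5]
opening: 0.226
finger_force: 20.0
```

>>> send_rows([
  {"x":0.5,"y":-4.2,"z":0,"rx":0,"ry":0,"rz":0,"jaw":1.5},
  {"x":0.5,"y":-4.2,"z":0,"rx":0,"ry":0,"rz":0,"jaw":1.5},
  {"x":0.5,"y":-4.2,"z":0,"rx":0,"ry":0,"rz":0,"jaw":1.5},
  {"x":0.5,"y":-4.2,"z":0,"rx":0,"ry":0,"rz":0,"jaw":1.5},
  {"x":0,"y":-4.2,"z":0,"rx":0,"ry":0,"rz":0,"jaw":1.5},
])

```text
clock: 13.2
tool_pos: [0.4943, -0.2158, 0.1752]
eef_rot: [0.007, 1.0, -0.001, 0.0]
contact_force: [-0.2, -0.3, 0.0]
opening: 0.227
finger_force: 20.0
```

>>> send_rows([
  {"x":0,"y":0,"z":0,"rx":0,"ry":0,"rz":0.14,"jaw":1.5},
  {"x":0,"y":0,"z":0,"rx":0,"ry":0,"rz":0.14,"jaw":1.5},
  {"x":0,"y":0,"z":0,"rx":0,"ry":0,"rz":0.14,"jaw":1.5},
  {"x":0,"y":0,"z":0,"rx":0,"ry":0,"rz":0.14,"jaw":1.5},
  {"x":0,"y":0,"z":0,"rx":0,"ry":0,"rz":0.14,"jaw":1.5},
])

```text
clock: 13.7
tool_pos: [0.4954, -0.2139, 0.1752]
eef_rot: [0.352, 0.936, 0.0, 0.001]
contact_force: [0.3, -0.8, -0.2]
opening: 0.227
finger_force: 20.0
```

>>> send_rows([
  {"x":0,"y":0,"z":0,"rx":0,"ry":0,"rz":0.14,"jaw":1.5},
  {"x":0,"y":0,"z":0,"rx":0,"ry":0,"rz":0.14,"jaw":1.5},
  {"x":0,"y":0,"z":0,"rx":0,"ry":0,"rz":0.14,"jaw":1.5},
  {"x":0,"y":0,"z":0,"rx":0,"ry":0,"rz":0.14,"jaw":1.5},
  {"x":0,"y":0,"z":0,"rx":0,"ry":0,"rz":0.14,"jaw":1.5},
])

```text
clock: 14.2
tool_pos: [0.4954, -0.2137, 0.1752]
eef_rot: [0.652, 0.759, 0.001, 0.001]
contact_force: [-0.8, -0.6, -0.6]
opening: 0.223
finger_force: 20.0
```

```bash
python3 go.py 0.4939 -0.2233 0.0795 -0.1135; python3 -c "
from h import *;import pickle
s=pickle.load(open('top.pkl','rb'));print(pix2world(s,[(325,118)],.03))"
```

```text
t 14.2 pos [ 0.4954 -0.2137  0.1752] q7 0.43 open 0.223 ff 20.0 F [-0.8 -0.6 -0.6]
shift now(cm) [-0.93 -0.32  9.57] rz 0.265 | shift if turned first [-0.98 -0.04  9.57] tilt [-0.0003  0.002 ]
[[ 0.75060134 -0.1059256   0.03      ]]
```

>>> send_rows([
  {"x":0,"y":0,"z":0,"rx":0,"ry":0,"rz":0.13,"jaw":1.5},
  {"x":0,"y":0,"z":0,"rx":0,"ry":0,"rz":0.135,"jaw":1.5},
  {"x":-1,"y":0,"z":0,"rx":0,"ry":0,"rz":0,"jaw":1.5},
  {"x":0,"y":0,"z":3,"rx":0,"ry":0,"rz":0,"jaw":1.5},
  {"x":0,"y":0,"z":3,"rx":0,"ry":0,"rz":0,"jaw":1.5},
])

```text
clock: 14.7
tool_pos: [0.4951, -0.2253, 0.1147]
eef_rot: [0.743, 0.669, 0.001, 0.002]
contact_force: [-0.1, -1.1, 0.0]
opening: 0.225
finger_force: 20.0
```

>>> send_rows([
  {"x":0,"y":0,"z":2,"rx":0,"ry":0,"rz":0,"jaw":1.5},
  {"x":0,"y":0,"z":0.8,"rx":0,"ry":0,"rz":0,"jaw":1.5},
  {"x":0,"y":0,"z":0.4,"rx":0,"ry":0,"rz":0,"jaw":1.5},
  {"x":0,"y":0,"z":0,"rx":0,"ry":0,"rz":0,"jaw":1.5},
  {"x":0,"y":0,"z":0,"rx":0,"ry":0,"rz":0,"jaw":1.5},
])

```text
clock: 15.2
tool_pos: [0.4945, -0.2242, 0.0827]
eef_rot: [0.744, 0.668, 0.0, 0.001]
contact_force: [0.2, -0.6, -0.8]
opening: 0.223
finger_force: 20.0
```

```bash
python3 go.py 0.4939 -0.2233 0.079 -0.1135
```

```text
t 15.2 pos [ 0.4945 -0.2242  0.0827] q7 0.28 open 0.223 ff 20.0 F [ 0.2 -0.6 -0.8]
shift now(cm) [ 0.08 -0.07  0.37] rz 0.006 | shift if turned first [ 0.08 -0.07  0.37] tilt [-0.0003  0.0018]
```

>>> send_rows([
  {"x":0.1,"y":-0.1,"z":0.2,"rx":0,"ry":0,"rz":0,"jaw":1.5},
  {"x":0,"y":0,"z":0.1,"rx":0,"ry":0,"rz":0,"jaw":1.5},
  {"x":0,"y":0,"z":0.1,"rx":0,"ry":0,"rz":0,"jaw":1.5},
  {"x":0,"y":0,"z":0,"rx":0,"ry":0,"rz":0,"jaw":1.5},
  {"x":0,"y":0,"z":0,"rx":0,"ry":0,"rz":0,"jaw":1.5},
])

```text
clock: 15.7
tool_pos: [0.4931, -0.2226, 0.0787]
eef_rot: [0.744, 0.668, 0.0, 0.0]
contact_force: [-0.4, 1.7, 8.6]
opening: 0.221
finger_force: 20.0
```

>>> send_rows([
  {"x":0,"y":0,"z":0,"rx":0,"ry":0,"rz":0,"jaw":4},
  {"x":0,"y":0,"z":0,"rx":0,"ry":0,"rz":0,"jaw":4},
  {"x":0,"y":0,"z":0,"rx":0,"ry":0,"rz":0,"jaw":4},
  {"x":0,"y":0,"z":0,"rx":0,"ry":0,"rz":0,"jaw":4},
  {"x":0,"y":0,"z":0,"rx":0,"ry":0,"rz":0,"jaw":4},
])

```text
clock: 16.2
tool_pos: [0.4929, -0.2227, 0.0776]
eef_rot: [0.744, 0.668, -0.0, -0.0]
contact_force: [-0.7, 0.2, -0.2]
opening: 0.452
finger_force: 0.0
```

>>> send_rows([
  {"x":0,"y":0,"z":-1,"rx":0,"ry":0,"rz":0,"jaw":4},
  {"x":0,"y":0,"z":-3,"rx":0,"ry":0,"rz":0,"jaw":4},
  {"x":0,"y":0,"z":-4,"rx":0,"ry":0,"rz":0,"jaw":4},
  {"x":0,"y":0,"z":-2,"rx":0,"ry":0,"rz":-0.1,"jaw":4},
  {"x":0,"y":0,"z":-1,"rx":0,"ry":0,"rz":-0.14,"jaw":4},
])

```text
clock: 16.7
tool_pos: [0.494, -0.2232, 0.1907]
eef_rot: [0.657, 0.754, 0.0, 0.002]
contact_force: [0.3, 0.3, -0.6]
opening: 0.456
finger_force: 0.0
```

>>> send_rows([
  {"x":0,"y":0,"z":0,"rx":0,"ry":0,"rz":-0.14,"jaw":6},
  {"x":0,"y":0,"z":0,"rx":0,"ry":0,"rz":-0.14,"jaw":6},
  {"x":0,"y":0,"z":0,"rx":0,"ry":0,"rz":-0.14,"jaw":6},
  {"x":0,"y":0,"z":0,"rx":0,"ry":0,"rz":-0.14,"jaw":6},
  {"x":0,"y":0,"z":0,"rx":0,"ry":0,"rz":-0.14,"jaw":6},
])

```text
clock: 17.2
tool_pos: [0.4928, -0.2229, 0.1884]
eef_rot: [0.358, 0.934, -0.0, 0.0]
contact_force: [0.1, -0.8, -0.5]
opening: 0.682
finger_force: 0.0
```

>>> send_rows([
  {"x":0,"y":0,"z":0,"rx":0,"ry":0,"rz":-0.14,"jaw":6},
  {"x":0,"y":0,"z":0,"rx":0,"ry":0,"rz":-0.14,"jaw":6},
  {"x":0,"y":0,"z":0,"rx":0,"ry":0,"rz":-0.14,"jaw":6},
  {"x":0,"y":0,"z":0,"rx":0,"ry":0,"rz":-0.14,"jaw":6},
  {"x":0,"y":0,"z":0,"rx":0,"ry":0,"rz":-0.14,"jaw":6},
])

```text
clock: 17.7
tool_pos: [0.4928, -0.2231, 0.1884]
eef_rot: [0.017, 1.0, -0.001, 0.0]
contact_force: [-0.4, -0.2, 0.2]
opening: 0.678
finger_force: 0.0
```

```bash
python3 go.py 0.465 0.4154 0.014 1.601
```

```text
t 17.7 pos [ 0.4928 -0.2231  0.1884] q7 1.43 open 0.678 ff 0.0 F [-0.4 -0.2  0.2]
shift now(cm) [ 4.91 63.74 17.37] rz -0.064 | shift if turned first [ 0.85 63.9  17.44] tilt [-0.0001 -0.0011]
```

>>> send_rows([
  {"x":0,"y":0,"z":0,"rx":0,"ry":0,"rz":-0.065,"jaw":6},
  {"x":0.4,"y":3,"z":0,"rx":0,"ry":0,"rz":0,"jaw":6},
  {"x":0.4,"y":4.3,"z":0,"rx":0,"ry":0,"rz":0,"jaw":6},
  {"x":0,"y":4.3,"z":0,"rx":0,"ry":0,"rz":0,"jaw":6},
  {"x":0,"y":4.3,"z":0,"rx":0,"ry":0,"rz":0,"jaw":6},
])

```text
clock: 18.2
tool_pos: [0.4805, -0.0631, 0.1884]
eef_rot: [-0.012, 1.0, -0.0, 0.0]
contact_force: [0.7, 0.6, 1.1]
opening: 0.682
finger_force: 0.0
```

>>> send_rows([
  {"x":0,"y":4.3,"z":0,"rx":0,"ry":0,"rz":0,"jaw":6},
  {"x":0,"y":4.3,"z":0,"rx":0,"ry":0,"rz":0,"jaw":6},
  {"x":0,"y":4.3,"z":0,"rx":0,"ry":0,"rz":0,"jaw":6},
  {"x":0,"y":4.3,"z":0,"rx":0,"ry":0,"rz":0,"jaw":6},
  {"x":0,"y":4.3,"z":0,"rx":0,"ry":0,"rz":0,"jaw":6},
])

```text
clock: 18.7
tool_pos: [0.4751, 0.1524, 0.1884]
eef_rot: [-0.013, 1.0, -0.0, 0.001]
contact_force: [1.2, 0.3, -0.2]
opening: 0.679
finger_force: 0.0
```

>>> send_rows([
  {"x":0,"y":4.3,"z":0,"rx":0,"ry":0,"rz":0,"jaw":6},
  {"x":0,"y":4.3,"z":0,"rx":0,"ry":0,"rz":0,"jaw":6},
  {"x":0,"y":4.3,"z":0,"rx":0,"ry":0,"rz":0,"jaw":6},
  {"x":0,"y":4.3,"z":0,"rx":0,"ry":0,"rz":0,"jaw":6},
  {"x":0,"y":4.3,"z":0,"rx":0,"ry":0,"rz":0,"jaw":6},
])

```text
clock: 19.2
tool_pos: [0.4694, 0.3673, 0.1885]
eef_rot: [-0.013, 1.0, -0.0, 0.0]
contact_force: [0.8, 0.1, 1.0]
opening: 0.682
finger_force: 0.0
```

>>> send_rows([
  {"x":0,"y":4,"z":0,"rx":0,"ry":0,"rz":0,"jaw":6},
  {"x":0,"y":1,"z":3,"rx":0,"ry":0,"rz":0,"jaw":6},
  {"x":0,"y":0,"z":4,"rx":0,"ry":0,"rz":0,"jaw":6},
  {"x":0,"y":0,"z":4,"rx":0,"ry":0,"rz":0,"jaw":6},
  {"x":0,"y":0,"z":2,"rx":0,"ry":0,"rz":0,"jaw":6},
])

```text
clock: 19.7
tool_pos: [0.4671, 0.4143, 0.0551]
eef_rot: [-0.013, 1.0, -0.002, -0.001]
contact_force: [-0.9, -0.4, -0.4]
opening: 0.684
finger_force: 0.0
```

```bash
python3 go.py 0.465 0.4154 0.014 1.601
```

```text
t 19.7 pos [0.4671 0.4143 0.0551] q7 0.43 open 0.684 ff 0.0 F [-0.9 -0.4 -0.4]
shift now(cm) [0.2  0.13 4.11] rz -0.004 | shift if turned first [0.21 0.12 4.11] tilt [ 0.0024 -0.0039]
```

>>> send_rows([
  {"x":0.2,"y":0.1,"z":2,"rx":0,"ry":0,"rz":0,"jaw":6},
  {"x":0,"y":0,"z":1.3,"rx":0,"ry":0,"rz":0,"jaw":6},
  {"x":0,"y":0,"z":0.7,"rx":0,"ry":0,"rz":0,"jaw":6},
  {"x":0,"y":0,"z":0,"rx":0,"ry":0,"rz":0,"jaw":6},
  {"x":0,"y":0,"z":0,"rx":0,"ry":0,"rz":0,"jaw":1.5},
])

```text
clock: 20.2
tool_pos: [0.4668, 0.4172, 0.0186]
eef_rot: [-0.013, 1.0, 0.0, 0.001]
contact_force: [0.3, -0.7, 0.1]
opening: 0.615
finger_force: 0.0
```

>>> send_rows([
  {"x":0,"y":0,"z":0,"rx":0,"ry":0,"rz":0,"jaw":1.5},
  {"x":0,"y":0,"z":0,"rx":0,"ry":0,"rz":0,"jaw":1.5},
  {"x":0,"y":0,"z":0,"rx":0,"ry":0,"rz":0,"jaw":1.5},
  {"x":0,"y":0,"z":0,"rx":0,"ry":0,"rz":0,"jaw":1.5},
  {"x":0,"y":0,"z":0,"rx":0,"ry":0,"rz":0,"jaw":1.5},
])

```text
clock: 20.7
tool_pos: [0.4663, 0.4169, 0.018]
eef_rot: [-0.013, 1.0, 0.0, 0.0]
contact_force: [-0.8, -0.0, 1.1]
opening: 0.225
finger_force: 20.0
```

>>> send_rows([
  {"x":0,"y":0,"z":-2,"rx":0,"ry":0,"rz":0,"jaw":1.5},
  {"x":0,"y":0,"z":-4,"rx":0,"ry":0,"rz":0,"jaw":1.5},
  {"x":0,"y":0,"z":-4,"rx":0,"ry":0,"rz":0,"jaw":1.5},
  {"x":0,"y":0,"z":-4,"rx":0,"ry":0,"rz":0,"jaw":1.5},
  {"x":0,"y":0,"z":-2,"rx":0,"ry":0,"rz":0,"jaw":1.5},
])

```text
clock: 21.2
tool_pos: [0.4671, 0.418, 0.1814]
eef_rot: [-0.013, 1.0, 0.002, 0.002]
contact_force: [1.1, 0.4, -0.2]
opening: 0.226
finger_force: 20.0
```

```bash
python3 go.py 0.4939 -0.2233 0.1735 -0.1135
```

```text
t 21.2 pos [0.4671 0.418  0.1814] q7 0.49 open 0.226 ff 20.0 F [ 1.1  0.4 -0.2]
shift now(cm) [ -1.   -64.18   0.56] rz 1.710 | shift if turned first [-63.41   9.92   0.79] tilt [-0.0034  0.0036]
```

>>> send_rows([
  {"x":-0.2,"y":-3,"z":0,"rx":0,"ry":0,"rz":0,"jaw":1.5},
  {"x":-0.2,"y":-4.3,"z":0,"rx":0,"ry":0,"rz":0,"jaw":1.5},
  {"x":-0.2,"y":-4.3,"z":0,"rx":0,"ry":0,"rz":0,"jaw":1.5},
  {"x":-0.2,"y":-4.3,"z":0,"rx":0,"ry":0,"rz":0,"jaw":1.5},
  {"x":-0.2,"y":-4.3,"z":0,"rx":0,"ry":0,"rz":0,"jaw":1.5},
])

```text
clock: 21.7
tool_pos: [0.4814, 0.2134, 0.1778]
eef_rot: [-0.013, 1.0, -0.0, 0.0]
contact_force: [1.2, -0.5, -0.1]
opening: 0.225
finger_force: 20.0
```

>>> send_rows([
  {"x":0,"y":-4.3,"z":0,"rx":0,"ry":0,"rz":0,"jaw":1.5},
  {"x":0,"y":-4.3,"z":0,"rx":0,"ry":0,"rz":0,"jaw":1.5},
  {"x":0,"y":-4.3,"z":0,"rx":0,"ry":0,"rz":0,"jaw":1.5},
  {"x":0,"y":-4.3,"z":0,"rx":0,"ry":0,"rz":0,"jaw":1.5},
  {"x":0,"y":-4.3,"z":0,"rx":0,"ry":0,"rz":0,"jaw":1.5},
])

```text
clock: 22.2
tool_pos: [0.487, -0.0015, 0.1778]
eef_rot: [-0.013, 1.0, -0.0, 0.0]
contact_force: [0.1, -0.7, -0.4]
opening: 0.226
finger_force: 20.0
```

>>> send_rows([
  {"x":0,"y":-4.3,"z":0,"rx":0,"ry":0,"rz":0,"jaw":1.5},
  {"x":0,"y":-4.3,"z":0,"rx":0,"ry":0,"rz":0,"jaw":1.5},
  {"x":0,"y":-4.3,"z":0,"rx":0,"ry":0,"rz":0,"jaw":1.5},
  {"x":0,"y":-4.3,"z":0,"rx":0,"ry":0,"rz":0,"jaw":1.5},
  {"x":0,"y":-4,"z":0,"rx":0,"ry":0,"rz":0,"jaw":1.5},
])

```text
clock: 22.7
tool_pos: [0.4923, -0.214, 0.1777]
eef_rot: [-0.013, 1.0, -0.0, -0.0]
contact_force: [0.8, 0.3, 0.6]
opening: 0.228
finger_force: 20.0
```

>>> send_rows([
  {"x":0,"y":0,"z":0,"rx":0,"ry":0,"rz":0.1,"jaw":1.5},
  {"x":0,"y":0,"z":0,"rx":0,"ry":0,"rz":0.14,"jaw":1.5},
  {"x":0,"y":0,"z":0,"rx":0,"ry":0,"rz":0.14,"jaw":1.5},
  {"x":0,"y":0,"z":0,"rx":0,"ry":0,"rz":0.14,"jaw":1.5},
  {"x":0,"y":0,"z":0,"rx":0,"ry":0,"rz":0.14,"jaw":1.5},
])

```text
clock: 23.2
tool_pos: [0.4926, -0.2117, 0.1777]
eef_rot: [0.314, 0.949, 0.0, -0.0]
contact_force: [-0.3, 0.5, 0.2]
opening: 0.224
finger_force: 20.0
```

>>> send_rows([
  {"x":0,"y":0,"z":0,"rx":0,"ry":0,"rz":0.14,"jaw":1.5},
  {"x":0,"y":0,"z":0,"rx":0,"ry":0,"rz":0.14,"jaw":1.5},
  {"x":0,"y":0,"z":0,"rx":0,"ry":0,"rz":0.14,"jaw":1.5},
  {"x":0,"y":0,"z":0,"rx":0,"ry":0,"rz":0.14,"jaw":1.5},
  {"x":0,"y":0,"z":0,"rx":0,"ry":0,"rz":0.14,"jaw":1.5},
])

```text
clock: 23.7
tool_pos: [0.4926, -0.2116, 0.1777]
eef_rot: [0.621, 0.784, 0.0, -0.0]
contact_force: [0.1, -0.3, -0.3]
opening: 0.219
finger_force: 20.0
```

>>> send_rows([
  {"x":0,"y":0,"z":0,"rx":0,"ry":0,"rz":0.14,"jaw":1.5},
  {"x":0,"y":0,"z":0,"rx":0,"ry":0,"rz":0.14,"jaw":1.5},
  {"x":0,"y":0,"z":0,"rx":0,"ry":0,"rz":0.07,"jaw":1.5},
  {"x":0,"y":0,"z":0,"rx":0,"ry":0,"rz":0,"jaw":1.5},
  {"x":0,"y":0,"z":0,"rx":0,"ry":0,"rz":0,"jaw":1.5},
])

```text
clock: 24.2
tool_pos: [0.4927, -0.2115, 0.1777]
eef_rot: [0.745, 0.667, 0.0, -0.0]
contact_force: [0.2, -0.2, -0.6]
opening: 0.22
finger_force: 20.0
```

```bash
python3 go.py 0.6329 -0.2391 0.083 -0.1135
```

```text
t 24.2 pos [ 0.4927 -0.2115  0.1777] q7 0.24 open 0.220 ff 20.0 F [ 0.2 -0.2 -0.6]
shift now(cm) [-1.19 14.24  9.47] rz 0.003 | shift if turned first [-1.15 14.24  9.47] tilt [ 0.0001 -0.0001]
```

>>> send_rows([
  {"x":-1.2,"y":2,"z":0,"rx":0,"ry":0,"rz":0,"jaw":1.5},
  {"x":0,"y":4,"z":0,"rx":0,"ry":0,"rz":0,"jaw":1.5},
  {"x":0,"y":4,"z":0,"rx":0,"ry":0,"rz":0,"jaw":1.5},
  {"x":0,"y":3,"z":0,"rx":0,"ry":0,"rz":0,"jaw":1.5},
  {"x":0,"y":1.2,"z":0,"rx":0,"ry":0,"rz":0,"jaw":1.5},
])

```text
clock: 24.7
tool_pos: [0.6355, -0.2392, 0.1775]
eef_rot: [0.745, 0.667, 0.001, 0.001]
contact_force: [-0.2, 0.0, -1.3]
opening: 0.226
finger_force: 20.0
```

>>> send_rows([
  {"x":0,"y":0,"z":3,"rx":0,"ry":0,"rz":0,"jaw":1.5},
  {"x":0,"y":0,"z":3,"rx":0,"ry":0,"rz":0,"jaw":1.5},
  {"x":0,"y":0,"z":2,"rx":0,"ry":0,"rz":0,"jaw":1.5},
  {"x":0,"y":0,"z":1,"rx":0,"ry":0,"rz":0,"jaw":1.5},
  {"x":0,"y":0,"z":0,"rx":0,"ry":0,"rz":0,"jaw":1.5},
])

```text
clock: 25.2
tool_pos: [0.6314, -0.2393, 0.0863]
eef_rot: [0.746, 0.666, -0.001, -0.001]
contact_force: [-0.2, 0.0, 0.2]
opening: 0.224
finger_force: 20.0
```

```bash
python3 go.py 0.6329 -0.2391 0.083 -0.1135
```

```text
t 25.2 pos [ 0.6314 -0.2393  0.0863] q7 0.22 open 0.224 ff 20.0 F [-0.2  0.   0.2]
shift now(cm) [0.03 0.14 0.33] rz 0.001 | shift if turned first [0.03 0.14 0.33] tilt [ 0.001  -0.0028]
```

>>> send_rows([
  {"x":0,"y":0.1,"z":0.2,"rx":0,"ry":0,"rz":0,"jaw":1.5},
  {"x":0,"y":0,"z":0.1,"rx":0,"ry":0,"rz":0,"jaw":1.5},
  {"x":0,"y":0,"z":0.1,"rx":0,"ry":0,"rz":0,"jaw":1.5},
  {"x":0,"y":0,"z":0,"rx":0,"ry":0,"rz":0,"jaw":1.5},
  {"x":0,"y":0,"z":0,"rx":0,"ry":0,"rz":0,"jaw":1.5},
])

```text
clock: 25.7
tool_pos: [0.6336, -0.2398, 0.0841]
eef_rot: [0.746, 0.666, 0.0, 0.0]
contact_force: [0.5, -1.0, -1.4]
opening: 0.223
finger_force: 20.0
```

>>> send_rows([
  {"x":0,"y":0,"z":0,"rx":0,"ry":0,"rz":0,"jaw":4},
  {"x":0,"y":0,"z":0,"rx":0,"ry":0,"rz":0,"jaw":4},
  {"x":0,"y":0,"z":0,"rx":0,"ry":0,"rz":0,"jaw":4},
  {"x":0,"y":0,"z":0,"rx":0,"ry":0,"rz":0,"jaw":4},
  {"x":0,"y":0,"z":0,"rx":0,"ry":0,"rz":0,"jaw":4},
])

```text
clock: 26.2
tool_pos: [0.6334, -0.2397, 0.0837]
eef_rot: [0.746, 0.666, 0.0, -0.0]
contact_force: [0.1, -0.1, -0.2]
opening: 0.456
finger_force: 0.0
```

>>> send_rows([
  {"x":0,"y":0,"z":-1,"rx":0,"ry":0,"rz":0,"jaw":4},
  {"x":0,"y":0,"z":-3,"rx":0,"ry":0,"rz":0,"jaw":4},
  {"x":0,"y":0,"z":-4,"rx":0,"ry":0,"rz":0,"jaw":4},
  {"x":0,"y":-2,"z":-3,"rx":0,"ry":0,"rz":0,"jaw":4},
  {"x":0,"y":-4,"z":0,"rx":0,"ry":0,"rz":0,"jaw":4},
])

```text
clock: 26.7
tool_pos: [0.579, -0.2339, 0.199]
eef_rot: [0.745, 0.667, 0.004, 0.006]
contact_force: [-0.8, -0.9, -1.0]
opening: 0.455
finger_force: 0.0
```

>>> send_rows([
  {"x":0,"y":-4,"z":0,"rx":0,"ry":0,"rz":0,"jaw":4},
  {"x":0,"y":-3,"z":0,"rx":0,"ry":0,"rz":0,"jaw":8.8},
  {"x":0,"y":0,"z":0,"rx":0,"ry":0,"rz":-0.14,"jaw":8.8},
  {"x":0,"y":0,"z":0,"rx":0,"ry":0,"rz":-0.14,"jaw":8.8},
  {"x":0,"y":0,"z":0,"rx":0,"ry":0,"rz":-0.14,"jaw":8.8},
])

```text
clock: 27.2
tool_pos: [0.5044, -0.2253, 0.1948]
eef_rot: [0.588, 0.809, 0.0, 0.001]
contact_force: [-0.4, -1.3, -1.0]
opening: 0.798
finger_force: 0.0
```

>>> send_rows([
  {"x":0,"y":0,"z":0,"rx":0,"ry":0,"rz":-0.14,"jaw":8.8},
  {"x":0,"y":0,"z":0,"rx":0,"ry":0,"rz":-0.14,"jaw":8.8},
  {"x":0,"y":0,"z":0,"rx":0,"ry":0,"rz":-0.14,"jaw":8.8},
  {"x":0,"y":0,"z":0,"rx":0,"ry":0,"rz":-0.14,"jaw":8.8},
  {"x":0,"y":0,"z":0,"rx":0,"ry":0,"rz":-0.14,"jaw":8.8},
])

```text
clock: 27.7
tool_pos: [0.5044, -0.2255, 0.1945]
eef_rot: [0.276, 0.961, -0.0, 0.001]
contact_force: [0.4, -0.2, 0.2]
opening: 0.997
finger_force: 0.0
```

>>> send_rows([
  {"x":0,"y":0,"z":0,"rx":0,"ry":0,"rz":-0.14,"jaw":8.8},
  {"x":0,"y":0,"z":0,"rx":0,"ry":0,"rz":-0.14,"jaw":8.8},
  {"x":0,"y":0,"z":0,"rx":0,"ry":0,"rz":-0.12,"jaw":8.8},
  {"x":0,"y":0,"z":0,"rx":0,"ry":0,"rz":0,"jaw":8.8},
  {"x":0,"y":0,"z":0,"rx":0,"ry":0,"rz":0,"jaw":8.8},
])

```text
clock: 28.2
tool_pos: [0.5043, -0.2254, 0.1941]
eef_rot: [0.083, 0.997, -0.0, 0.0]
contact_force: [0.4, -0.2, -0.1]
opening: 0.997
finger_force: 0.0
```

```bash
python3 go.py 0.5466 0.2431 0.013 1.404
```

```text
t 28.2 pos [ 0.5043 -0.2254  0.1941] q7 1.34 open 0.997 ff 0.0 F [ 0.4 -0.2 -0.1]
shift now(cm) [ 3.63 46.91 18.1 ] rz -0.000 | shift if turned first [ 3.61 46.9  18.11] tilt [-0.0006 -0.0003]
```

>>> send_rows([
  {"x":0.4,"y":3,"z":0,"rx":0,"ry":0,"rz":0,"jaw":8.8},
  {"x":0.4,"y":4.2,"z":0,"rx":0,"ry":0,"rz":0,"jaw":8.8},
  {"x":0.4,"y":4.2,"z":0,"rx":0,"ry":0,"rz":0,"jaw":8.8},
  {"x":0.4,"y":4.2,"z":0,"rx":0,"ry":0,"rz":0,"jaw":8.8},
  {"x":0.4,"y":4.2,"z":0,"rx":0,"ry":0,"rz":0,"jaw":8.8},
])

```text
clock: 28.7
tool_pos: [0.5169, -0.0249, 0.1941]
eef_rot: [0.083, 0.997, -0.0, 0.0]
contact_force: [0.1, 1.0, -0.1]
opening: 0.998
finger_force: 0.0
```

>>> send_rows([
  {"x":0.4,"y":4.2,"z":0,"rx":0,"ry":0,"rz":0,"jaw":8.8},
  {"x":0.4,"y":4.2,"z":0,"rx":0,"ry":0,"rz":0,"jaw":8.8},
  {"x":0.4,"y":4.2,"z":0,"rx":0,"ry":0,"rz":0,"jaw":8.8},
  {"x":0.4,"y":4.2,"z":0,"rx":0,"ry":0,"rz":0,"jaw":8.8},
  {"x":0,"y":4.2,"z":0,"rx":0,"ry":0,"rz":0,"jaw":8.8},
])

```text
clock: 29.2
tool_pos: [0.5349, 0.1852, 0.1941]
eef_rot: [0.083, 0.997, -0.0, 0.0]
contact_force: [1.7, 0.1, 0.9]
opening: 0.998
finger_force: 0.0
```

>>> send_rows([
  {"x":0,"y":4.2,"z":0,"rx":0,"ry":0,"rz":0,"jaw":8.8},
  {"x":0,"y":1.9,"z":2,"rx":0,"ry":0,"rz":0,"jaw":8.8},
  {"x":0,"y":0,"z":4,"rx":0,"ry":0,"rz":0,"jaw":8.8},
  {"x":0,"y":0,"z":4,"rx":0,"ry":0,"rz":0,"jaw":8.8},
  {"x":0,"y":0,"z":3,"rx":0,"ry":0,"rz":0,"jaw":8.8},
])

```text
clock: 29.7
tool_pos: [0.5446, 0.2434, 0.0619]
eef_rot: [0.083, 0.997, -0.001, -0.0]
contact_force: [-0.9, 0.7, 0.7]
opening: 0.995
finger_force: 0.0
```

```bash
python3 go.py 0.5466 0.2431 0.013 1.404;python3 - <<'E'
from h import *
import pickle
s=snapshot("top");pickle.dump(s,open("top3.pkl","wb"));save("t3",s["img"][130:270,330:480],4.2)
E
```

```text
t 29.7 pos [0.5446 0.2434 0.0619] q7 0.53 open 0.995 ff 0.0 F [-0.9  0.7  0.7]
shift now(cm) [-0.2   0.01  4.89] rz 0.001 | shift if turned first [-0.2   0.    4.89] tilt [ 0.0005 -0.0014]
```

View pics/t3.png

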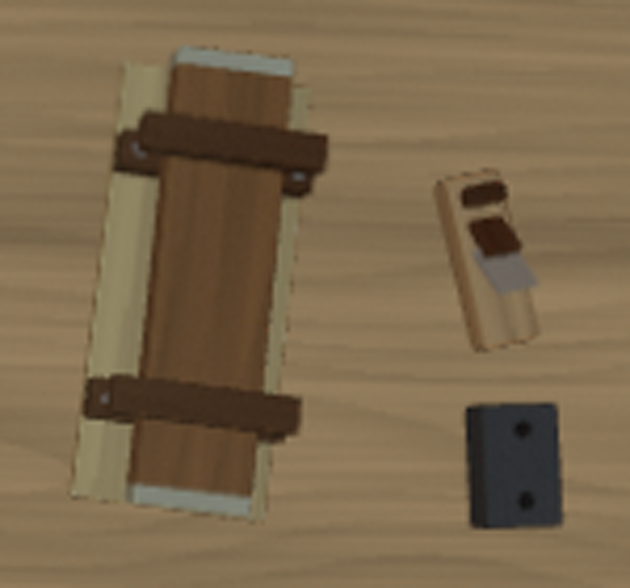

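Both stickers lie crosswise above the bearers. Their top corners (including a dim side edge) are about (142,112), (328,137), (325,172), (138,146) for the far one and (112,375), (300,398), (298,430), (108,408) for the near one. I'll check those and grasp the short blank.

>>> send_rows([
  {"x":-0.2,"y":0,"z":2,"rx":0,"ry":0,"rz":0,"jaw":8.8},
  {"x":0,"y":0,"z":2,"rx":0,"ry":0,"rz":0,"jaw":8.8},
  {"x":0,"y":0,"z":0.8,"rx":0,"ry":0,"rz":0,"jaw":8.8},
  {"x":0,"y":0,"z":0,"rx":0,"ry":0,"rz":0,"jaw":8.8},
  {"x":0,"y":0,"z":0,"rx":0,"ry":0,"rz":0,"jaw":4},
], grip_force=30)

```text
clock: 30.25
tool_pos: [0.5477, 0.2436, 0.0168]
eef_rot: [0.082, 0.997, 0.0, 0.001]
contact_force: [-0.1, 1.1, -0.5]
opening: 0.928
finger_force: 0.0
```

>>> send_rows([
  {"x":0,"y":0,"z":0,"rx":0,"ry":0,"rz":0,"jaw":4},
  {"x":0,"y":0,"z":0,"rx":0,"ry":0,"rz":0,"jaw":4},
  {"x":0,"y":0,"z":0,"rx":0,"ry":0,"rz":0,"jaw":4},
  {"x":0,"y":0,"z":0,"rx":0,"ry":0,"rz":0,"jaw":4},
  {"x":0,"y":0,"z":0,"rx":0,"ry":0,"rz":0,"jaw":4},
])

```text
clock: 30.75
tool_pos: [0.5473, 0.2432, 0.016]
eef_rot: [0.082, 0.997, 0.0, 0.0]
contact_force: [-0.1, -0.7, 2.3]
opening: 0.54
finger_force: 30.0
```

```bash
python3 go.py 0.5635 -0.2305 0.099 1.47;python3 - <<'E'
from h import *
import pickle
s=pickle.load(open("top3.pkl","rb"))
b=np.array([.5634,-.2312]);a=-.1135;M=np.array([[np.cos(a),np.sin(a)],[-np.sin(a),np.cos(a)]])
for q in([(142,112),(328,137),(325,172),(138,146)],[(112,375),(300,398),(298,430),(108,408)]):
    P=pix2world(s,(np.array(q,float)+.5)/4.2-.5+[330,130],.085)[:,:2]; w=(P[0]+P[3]-P[1]-P[2])
    print(M@(P.mean(0)-b),np.arctan2(w[1],w[0])-np.pi/2-a)
E
```

```text
t 30.8 pos [0.5473 0.2432 0.016 ] q7 0.51 open 0.540 ff 30.0 F [-0.1 -0.7  2.3]
shift now(cm) [ -9.34 -46.47  -8.31] rz -0.063 | shift if turned first [ -6.38 -46.97  -8.3 ] tilt [-0.0002  0.0003]
[0.07040118 0.00349452] 0.00412154370910385
[-0.06909866  0.00318964] 0.01491866080775213
```

>>> send_rows([
  {"x":0,"y":0,"z":-2,"rx":0,"ry":0,"rz":0,"jaw":4},
  {"x":0,"y":0,"z":-3,"rx":0,"ry":0,"rz":0,"jaw":4},
  {"x":0,"y":0,"z":-4,"rx":0,"ry":0,"rz":0,"jaw":4},
  {"x":0,"y":0,"z":-4,"rx":0,"ry":0,"rz":0,"jaw":4},
  {"x":0,"y":0,"z":-2,"rx":0,"ry":0,"rz":0,"jaw":4},
])

```text
clock: 31.25
tool_pos: [0.5482, 0.2438, 0.1689]
eef_rot: [0.082, 0.997, 0.001, 0.002]
contact_force: [0.0, 1.2, 0.1]
opening: 0.541
finger_force: 30.0
```

>>> send_rows([
  {"x":-0.6,"y":-2,"z":0,"rx":0,"ry":0,"rz":0,"jaw":4},
  {"x":-0.7,"y":-3.5,"z":0,"rx":0,"ry":0,"rz":0,"jaw":4},
  {"x":-0.7,"y":-3.5,"z":0,"rx":0,"ry":0,"rz":0,"jaw":4},
  {"x":-0.7,"y":-3.5,"z":0,"rx":0,"ry":0,"rz":0,"jaw":4},
  {"x":-0.7,"y":-3.5,"z":0,"rx":0,"ry":0,"rz":0,"jaw":4},
])

```text
clock: 31.75
tool_pos: [0.5543, 0.0782, 0.1656]
eef_rot: [0.082, 0.997, -0.0, -0.0]
contact_force: [-0.2, -0.3, -1.3]
opening: 0.541
finger_force: 30.0
```

>>> send_rows([
  {"x":-0.7,"y":-3.5,"z":0,"rx":0,"ry":0,"rz":0,"jaw":4},
  {"x":-0.7,"y":-3.5,"z":0,"rx":0,"ry":0,"rz":0,"jaw":4},
  {"x":-0.7,"y":-3.5,"z":0,"rx":0,"ry":0,"rz":0,"jaw":4},
  {"x":-0.7,"y":-3.5,"z":0,"rx":0,"ry":0,"rz":0,"jaw":4},
  {"x":-0.7,"y":-3.5,"z":0,"rx":0,"ry":0,"rz":0,"jaw":4},
])

```text
clock: 32.25
tool_pos: [0.5602, -0.1001, 0.1655]
eef_rot: [0.082, 0.997, -0.0, -0.0]
contact_force: [0.8, -0.3, -0.7]
opening: 0.543
finger_force: 30.0
```

>>> send_rows([
  {"x":-0.7,"y":-3.5,"z":0,"rx":0,"ry":0,"rz":0,"jaw":4},
  {"x":-0.7,"y":-3.5,"z":0,"rx":0,"ry":0,"rz":0,"jaw":4},
  {"x":-0.7,"y":-3.5,"z":0,"rx":0,"ry":0,"rz":0,"jaw":4},
  {"x":0,"y":-2.5,"z":0,"rx":0,"ry":0,"rz":-0.06,"jaw":4},
  {"x":0,"y":0,"z":0,"rx":0,"ry":0,"rz":0,"jaw":4},
])

```text
clock: 32.75
tool_pos: [0.5581, -0.2363, 0.1649]
eef_rot: [0.055, 0.998, -0.002, -0.001]
contact_force: [-0.7, -0.4, -1.3]
opening: 0.54
finger_force: 30.0
```

```bash
python3 go.py 0.5635 -0.2305 0.101 1.466
```

```text
t 32.8 pos [ 0.5581 -0.2363  0.1649] q7 1.37 open 0.540 ff 30.0 F [-0.7 -0.4 -1.3]
shift now(cm) [-0.49  0.66  6.38] rz -0.006 | shift if turned first [-0.48  0.63  6.39] tilt [ 0.002  -0.0037]
```

>>> send_rows([
  {"x":0,"y":0,"z":2,"rx":0,"ry":0,"rz":0,"jaw":4},
  {"x":0,"y":0,"z":2,"rx":0,"ry":0,"rz":0,"jaw":4},
  {"x":0,"y":0,"z":1,"rx":0,"ry":0,"rz":0,"jaw":4},
  {"x":0,"y":0,"z":0,"rx":0,"ry":0,"rz":0,"jaw":4},
  {"x":0,"y":0,"z":0,"rx":0,"ry":0,"rz":0,"jaw":4},
])

```text
clock: 33.25
tool_pos: [0.5606, -0.2296, 0.1161]
eef_rot: [0.052, 0.999, 0.0, 0.0]
contact_force: [1.0, -0.4, -0.6]
opening: 0.538
finger_force: 30.0
```

```bash
python3 go.py 0.5635 -0.2305 0.101 1.466
```

```text
t 33.2 pos [ 0.5606 -0.2296  0.1161] q7 1.33 open 0.538 ff 30.0 F [ 1.  -0.4 -0.6]
shift now(cm) [-0.3  -0.06  1.51] rz 0.002 | shift if turned first [-0.3  -0.06  1.51] tilt [-0.0004  0.0004]
```

>>> send_rows([
  {"x":-0.3,"y":0,"z":0.5,"rx":0,"ry":0,"rz":0,"jaw":4},
  {"x":0,"y":0,"z":0.5,"rx":0,"ry":0,"rz":0,"jaw":4},
  {"x":0,"y":0,"z":0.2,"rx":0,"ry":0,"rz":0,"jaw":4},
  {"x":0,"y":0,"z":0.1,"rx":0,"ry":0,"rz":0,"jaw":4},
  {"x":0,"y":0,"z":0.1,"rx":0,"ry":0,"rz":0,"jaw":4},
])

```text
clock: 33.75
tool_pos: [0.5631, -0.2306, 0.1016]
eef_rot: [0.052, 0.999, 0.0, 0.0]
contact_force: [-0.5, -0.1, -2.0]
opening: 0.542
finger_force: 30.0
```

>>> send_rows([
  {"x":0,"y":0,"z":0.1,"rx":0,"ry":0,"rz":0,"jaw":4},
  {"x":0,"y":0,"z":0,"rx":0,"ry":0,"rz":0,"jaw":4},
  {"x":0,"y":0,"z":0,"rx":0,"ry":0,"rz":0,"jaw":4},
  {"x":0,"y":0,"z":0,"rx":0,"ry":0,"rz":0,"jaw":4},
  {"x":0,"y":0,"z":0,"rx":0,"ry":0,"rz":0,"jaw":4},
])

```text
clock: 34.25
tool_pos: [0.5632, -0.2306, 0.101]
eef_rot: [0.052, 0.999, -0.0, 0.0]
contact_force: [-1.3, -0.3, 4.0]
opening: 0.544
finger_force: 30.0
```

```bash
python3 go.py 0.5635 -0.2305 0.101 1.466
```

```text
t 34.2 pos [ 0.5632 -0.2306  0.101 ] q7 1.32 open 0.544 ff 30.0 F [-1.3 -0.3  4. ]
shift now(cm) [-0.03  0.01 -0.  ] rz 0.001 | shift if turned first [-0.03  0.01 -0.  ] tilt [-0.0002 -0.0001]
```

>>> send_rows([
  {"x":0,"y":0,"z":0,"rx":0,"ry":0,"rz":0,"jaw":8.8},
  {"x":0,"y":0,"z":0,"rx":0,"ry":0,"rz":0,"jaw":8.8},
  {"x":0,"y":0,"z":0,"rx":0,"ry":0,"rz":0,"jaw":8.8},
  {"x":0,"y":0,"z":0,"rx":0,"ry":0,"rz":0,"jaw":8.8},
  {"x":0,"y":0,"z":0,"rx":0,"ry":0,"rz":0,"jaw":8.8},
])

```text
clock: 34.75
tool_pos: [0.5631, -0.2306, 0.1006]
eef_rot: [0.052, 0.999, 0.0, -0.0]
contact_force: [0.1, -0.0, -0.0]
opening: 0.976
finger_force: 0.0
```

>>> send_rows([
  {"x":0,"y":0,"z":-1,"rx":0,"ry":0,"rz":0,"jaw":8.8},
  {"x":0,"y":0,"z":-2,"rx":0,"ry":0,"rz":0,"jaw":8.8},
  {"x":0,"y":0,"z":-3,"rx":0,"ry":0,"rz":0,"jaw":8.8},
  {"x":0,"y":0,"z":-3,"rx":0,"ry":0,"rz":0,"jaw":8.8},
  {"x":0,"y":0,"z":-1,"rx":0,"ry":0,"rz":0,"jaw":8.8},
])

```text
clock: 35.25
tool_pos: [0.5649, -0.2308, 0.2043]
eef_rot: [0.052, 0.999, -0.001, 0.003]
contact_force: [0.7, -0.4, -0.1]
opening: 1.0
finger_force: 0.0
```

>>> send_rows([
  {"x":1.6,"y":-3.8,"z":0,"rx":0,"ry":0,"rz":0,"jaw":8.8},
  {"x":1.6,"y":-3.8,"z":0,"rx":0,"ry":0,"rz":0,"jaw":8.8},
  {"x":1.6,"y":-3.8,"z":0,"rx":0,"ry":0,"rz":0,"jaw":8.8},
  {"x":1.6,"y":-3.8,"z":0,"rx":0,"ry":0,"rz":0,"jaw":8.8},
  {"x":1.4,"y":-3.8,"z":0,"rx":0,"ry":0,"rz":0,"jaw":8.8},
])

```text
clock: 35.75
tool_pos: [0.4643, -0.4128, 0.2003]
eef_rot: [0.052, 0.999, 0.0, -0.001]
contact_force: [-0.4, -0.8, 0.6]
opening: 0.998
finger_force: 0.0
```

>>> send_rows([
  {"x":0,"y":0,"z":0,"rx":0,"ry":0,"rz":-0.07,"jaw":8.8},
  {"x":0,"y":0,"z":0,"rx":0,"ry":0,"rz":-0.06,"jaw":8.8},
  {"x":0,"y":0,"z":0,"rx":0,"ry":0,"rz":0,"jaw":8.8},
  {"x":0,"y":0,"z":0,"rx":0,"ry":0,"rz":0,"jaw":8.8},
  {"x":0,"y":0,"z":0,"rx":0,"ry":0,"rz":0,"jaw":8.8},
])

```text
clock: 36.25
tool_pos: [0.466, -0.4111, 0.2006]
eef_rot: [-0.013, 1.0, 0.0, -0.0]
contact_force: [0.0, -0.2, -0.1]
opening: 0.997
finger_force: 0.0
```

```bash
python3 go.py 0.4658 -0.4128 0.017 1.6
```

```text
t 36.2 pos [ 0.466  -0.4111  0.2006] q7 1.82 open 0.997 ff 0.0 F [ 0.  -0.2 -0.1]
shift now(cm) [ 0.02 -0.17 18.36] rz -0.003 | shift if turned first [ 0.02 -0.17 18.36] tilt [0.0002 0.0002]
```

>>> send_rows([
  {"x":0,"y":-0.2,"z":4,"rx":0,"ry":0,"rz":0,"jaw":8.8},
  {"x":0,"y":0,"z":4,"rx":0,"ry":0,"rz":0,"jaw":8.8},
  {"x":0,"y":0,"z":4,"rx":0,"ry":0,"rz":0,"jaw":8.8},
  {"x":0,"y":0,"z":3,"rx":0,"ry":0,"rz":0,"jaw":8.8},
  {"x":0,"y":0,"z":1.5,"rx":0,"ry":0,"rz":0,"jaw":8.8},
])

```text
clock: 36.75
tool_pos: [0.4648, -0.4122, 0.0329]
eef_rot: [-0.013, 1.0, 0.001, -0.002]
contact_force: [0.3, 0.3, 0.8]
opening: 0.999
finger_force: 0.0
```

>>> send_rows([
  {"x":0,"y":0,"z":1,"rx":0,"ry":0,"rz":0,"jaw":8.8},
  {"x":0,"y":0,"z":0.8,"rx":0,"ry":0,"rz":0,"jaw":8.8},
  {"x":0,"y":0,"z":0,"rx":0,"ry":0,"rz":0,"jaw":8.8},
  {"x":0,"y":0,"z":0,"rx":0,"ry":0,"rz":0,"jaw":8.8},
  {"x":0,"y":0,"z":0,"rx":0,"ry":0,"rz":0,"jaw":3.5},
])

```text
clock: 37.25
tool_pos: [0.4666, -0.414, 0.0188]
eef_rot: [-0.013, 1.0, -0.001, 0.001]
contact_force: [-0.6, -0.4, 0.6]
opening: 0.93
finger_force: 0.0
```

>>> send_rows([
  {"x":0,"y":0,"z":0,"rx":0,"ry":0,"rz":0,"jaw":3.5},
  {"x":0,"y":0,"z":0,"rx":0,"ry":0,"rz":0,"jaw":3.5},
  {"x":0,"y":0,"z":0,"rx":0,"ry":0,"rz":0,"jaw":3.5},
  {"x":0,"y":0,"z":0,"rx":0,"ry":0,"rz":0,"jaw":3.5},
  {"x":0,"y":0,"z":0,"rx":0,"ry":0,"rz":0,"jaw":3.5},
])

```text
clock: 37.75
tool_pos: [0.4658, -0.4143, 0.0177]
eef_rot: [-0.013, 1.0, -0.001, 0.0]
contact_force: [0.1, -1.3, -0.2]
opening: 0.507
finger_force: 29.9
```

```bash
python3 go.py 0.5634 -0.2308 0.12 1.466; python3 - <<'E'
from h import *
import pickle
s=snapshot("top");pickle.dump(s,open("top4.pkl","wb"));save("t4",s["img"][130:270,330:480],4.2)
E
```

```text
t 37.8 pos [ 0.4658 -0.4143  0.0177] q7 1.69 open 0.507 ff 29.9 F [ 0.1 -1.3 -0.2]
shift now(cm) [-10.23  18.08 -10.24] rz 0.131 | shift if turned first [ -7.78  19.27 -10.23] tilt [-0.0001 -0.001 ]
```

View pics/t4.png

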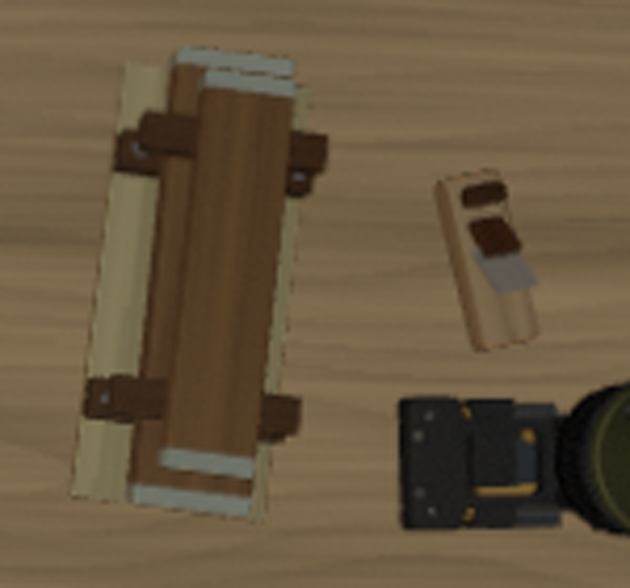

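The short blank sits on both stickers in line, with top corners at t4 (206,70), (296,82), (253,476) and (161,462). The weight is gripped, so I'm lifting it at full grip.

>>> send_rows([
  {"x":0,"y":0,"z":0,"rx":0,"ry":0,"rz":0,"jaw":3.5},
  {"x":0,"y":0,"z":0,"rx":0,"ry":0,"rz":0,"jaw":3.5},
  {"x":0,"y":0,"z":-1,"rx":0,"ry":0,"rz":0,"jaw":3.5},
  {"x":0,"y":0,"z":-2,"rx":0,"ry":0,"rz":0,"jaw":3.5},
  {"x":0,"y":0,"z":-3,"rx":0,"ry":0,"rz":0,"jaw":3.5},
], grip_force=60)

```text
clock: 38.3
tool_pos: [0.4635, -0.411, 0.0758]
eef_rot: [-0.014, 1.0, 0.003, -0.003]
contact_force: [0.1, -0.3, -8.4]
opening: 0.505
finger_force: 59.9
```

>>> send_rows([
  {"x":0,"y":0,"z":-3,"rx":0,"ry":0,"rz":0,"jaw":3.5},
  {"x":0,"y":0,"z":-3,"rx":0,"ry":0,"rz":0,"jaw":3.5},
  {"x":0,"y":0,"z":-3,"rx":0,"ry":0,"rz":0,"jaw":3.5},
  {"x":0,"y":0,"z":-2,"rx":0,"ry":0,"rz":0,"jaw":3.5},
  {"x":0,"y":0,"z":-1,"rx":0,"ry":0,"rz":0,"jaw":3.5},
])

```text
clock: 38.8
tool_pos: [0.4657, -0.4124, 0.1988]
eef_rot: [-0.014, 1.0, 0.0, -0.0]
contact_force: [0.5, 0.2, -8.2]
opening: 0.505
finger_force: 59.9
```

```bash
python3 - <<'E'
from h import *
import pickle
s=pickle.load(open("top4.pkl","rb"))
P=pix2world(s,(np.array([(206,70),(296,82),(253,476),(161,462)],float)+.5)/4.2-.5+[330,130],.103)[:,:2]
l=(P[0]+P[1]-P[2]-P[3])/2;print(P.mean(0),np.linalg.norm(l),np.arctan2(l[1],l[0]))
E
python3 go.py 0.5634 -0.2308 0.121 1.466
```

```text
[ 0.56282649 -0.22910236] 0.20628334083131203 -0.1137507853468141
t 38.8 pos [ 0.4657 -0.4124  0.1988] q7 1.82 open 0.505 ff 59.9 F [ 0.5  0.2 -8.2]
shift now(cm) [-10.26  17.88   7.8 ] rz 0.132 | shift if turned first [-7.82 19.08  7.78] tilt [0.    0.001]
```

>>> send_rows([
  {"x":-0.8,"y":1.4,"z":0,"rx":0,"ry":0,"rz":0,"jaw":3.5},
  {"x":-1.6,"y":2.8,"z":0,"rx":0,"ry":0,"rz":0,"jaw":3.5},
  {"x":-1.6,"y":2.8,"z":0,"rx":0,"ry":0,"rz":0,"jaw":3.5},
  {"x":-1.6,"y":2.8,"z":0,"rx":0,"ry":0,"rz":0,"jaw":3.5},
  {"x":-1.6,"y":2.8,"z":0,"rx":0,"ry":0,"rz":0,"jaw":3.5},
])

```text
clock: 39.3
tool_pos: [0.5338, -0.2826, 0.1958]
eef_rot: [-0.014, 1.0, 0.001, -0.002]
contact_force: [0.6, -0.1, -7.9]
opening: 0.503
finger_force: 59.9
```

>>> send_rows([
  {"x":-1.6,"y":2.8,"z":0,"rx":0,"ry":0,"rz":0,"jaw":3.5},
  {"x":-1,"y":1.8,"z":0,"rx":0,"ry":0,"rz":0,"jaw":3.5},
  {"x":-0.4,"y":0.8,"z":0,"rx":0,"ry":0,"rz":0,"jaw":3.5},
  {"x":0,"y":0,"z":0,"rx":0,"ry":0,"rz":0.06,"jaw":3.5},
  {"x":0,"y":0,"z":0,"rx":0,"ry":0,"rz":0.07,"jaw":3.5},
])

```text
clock: 39.8
tool_pos: [0.5617, -0.2307, 0.1962]
eef_rot: [0.053, 0.999, 0.0, -0.002]
contact_force: [0.3, -0.0, -8.8]
opening: 0.509
finger_force: 59.9
```

>>> send_rows([
  {"x":0,"y":0,"z":1,"rx":0,"ry":0,"rz":0,"jaw":3.5},
  {"x":0,"y":0,"z":2,"rx":0,"ry":0,"rz":0,"jaw":3.5},
  {"x":0,"y":0,"z":2,"rx":0,"ry":0,"rz":0,"jaw":3.5},
  {"x":0,"y":0,"z":1,"rx":0,"ry":0,"rz":0,"jaw":3.5},
  {"x":0,"y":0,"z":0,"rx":0,"ry":0,"rz":0,"jaw":3.5},
])

```text
clock: 40.3
tool_pos: [0.5612, -0.2308, 0.1353]
eef_rot: [0.052, 0.999, 0.001, -0.003]
contact_force: [0.6, 0.5, -10.4]
opening: 0.508
finger_force: 59.9
```

```bash
python3 go.py 0.563 -0.230 0.121 1.462
```

```text
t 40.3 pos [ 0.5612 -0.2308  0.1353] q7 1.35 open 0.508 ff 59.9 F [  0.6   0.5 -10.4]
shift now(cm) [-0.18  0.1   1.43] rz 0.006 | shift if turned first [-0.17  0.1   1.43] tilt [0.0051 0.0008]
```

>>> send_rows([
  {"x":-0.2,"y":0.1,"z":0.5,"rx":0,"ry":0,"rz":0,"jaw":3.5},
  {"x":0,"y":0,"z":0.3,"rx":0,"ry":0,"rz":0,"jaw":3.5},
  {"x":0,"y":0,"z":0.2,"rx":0,"ry":0,"rz":0,"jaw":3.5},
  {"x":0,"y":0,"z":0,"rx":0,"ry":0,"rz":0,"jaw":3.5},
  {"x":0,"y":0,"z":0,"rx":0,"ry":0,"rz":0,"jaw":3.5},
])

```text
clock: 40.8
tool_pos: [0.5654, -0.2302, 0.128]
eef_rot: [0.052, 0.999, -0.0, 0.0]
contact_force: [-0.6, -0.2, -8.6]
opening: 0.504
finger_force: 59.9
```

```bash
python3 go.py 0.563 -0.230 0.121 1.462
```

```text
t 40.8 pos [ 0.5654 -0.2302  0.128 ] q7 1.34 open 0.504 ff 59.9 F [-0.6 -0.2 -8.6]
shift now(cm) [ 0.24 -0.    0.7 ] rz 0.005 | shift if turned first [ 0.24 -0.    0.7 ] tilt [-0.0005 -0.0001]
```

>>> send_rows([
  {"x":0.2,"y":0,"z":0.2,"rx":0,"ry":0,"rz":0,"jaw":3.5},
  {"x":0,"y":0,"z":0.2,"rx":0,"ry":0,"rz":0,"jaw":3.5},
  {"x":0,"y":0,"z":0.1,"rx":0,"ry":0,"rz":0,"jaw":3.5},
  {"x":0,"y":0,"z":0.1,"rx":0,"ry":0,"rz":0,"jaw":3.5},
  {"x":0,"y":0,"z":0,"rx":0,"ry":0,"rz":0,"jaw":3.5},
])

```text
clock: 41.3
tool_pos: [0.5632, -0.2298, 0.1215]
eef_rot: [0.052, 0.999, 0.0, -0.0]
contact_force: [-0.1, 0.2, -8.7]
opening: 0.509
finger_force: 59.9
```

>>> send_rows([
  {"x":0,"y":0,"z":0.1,"rx":0,"ry":0,"rz":0,"jaw":3.5},
  {"x":0,"y":0,"z":0,"rx":0,"ry":0,"rz":0,"jaw":3.5},
  {"x":0,"y":0,"z":0,"rx":0,"ry":0,"rz":0,"jaw":3.5},
  {"x":0,"y":0,"z":0,"rx":0,"ry":0,"rz":0,"jaw":3.5},
  {"x":0,"y":0,"z":0,"rx":0,"ry":0,"rz":0,"jaw":3.5},
])

```text
clock: 41.8
tool_pos: [0.5635, -0.2299, 0.1208]
eef_rot: [0.052, 0.999, 0.0, 0.0]
contact_force: [0.1, 0.1, -8.2]
opening: 0.505
finger_force: 59.9
```

```bash
python3 go.py 0.563 -0.230 0.1207 1.462
```

```text
t 41.8 pos [ 0.5635 -0.2299  0.1208] q7 1.33 open 0.505 ff 59.9 F [ 0.1  0.1 -8.2]
shift now(cm) [ 0.05 -0.02  0.01] rz 0.005 | shift if turned first [ 0.05 -0.02  0.01] tilt [-0.0005  0.0001]
```

No contact yet, so I'm lowering it a little more.

>>> send_rows([
  {"x":0,"y":0,"z":0.1,"rx":0,"ry":0,"rz":0,"jaw":3.5},
  {"x":0,"y":0,"z":0,"rx":0,"ry":0,"rz":0,"jaw":3.5},
  {"x":0,"y":0,"z":0.05,"rx":0,"ry":0,"rz":0,"jaw":3.5},
  {"x":0,"y":0,"z":0,"rx":0,"ry":0,"rz":0,"jaw":3.5},
  {"x":0,"y":0,"z":0,"rx":0,"ry":0,"rz":0,"jaw":3.5},
])

```text
clock: 42.3
tool_pos: [0.5635, -0.2299, 0.1207]
eef_rot: [0.052, 0.999, -0.0, 0.0]
contact_force: [-4.1, 0.9, 7.6]
opening: 0.505
finger_force: 59.9
```

>>> send_rows([
  {"x":0,"y":0,"z":0,"rx":0,"ry":0,"rz":0,"jaw":7},
  {"x":0,"y":0,"z":0,"rx":0,"ry":0,"rz":0,"jaw":7},
  {"x":0,"y":0,"z":0,"rx":0,"ry":0,"rz":0,"jaw":7},
  {"x":0,"y":0,"z":0,"rx":0,"ry":0,"rz":0,"jaw":7},
  {"x":0,"y":0,"z":0,"rx":0,"ry":0,"rz":0,"jaw":7},
])

```text
clock: 42.8
tool_pos: [0.5634, -0.2299, 0.1191]
eef_rot: [0.052, 0.999, 0.0, 0.0]
contact_force: [-0.5, 0.0, -0.7]
opening: 0.795
finger_force: 0.0
```

>>> send_rows([
  {"x":0,"y":0,"z":-1,"rx":0,"ry":0,"rz":0,"jaw":7},
  {"x":0,"y":0,"z":-2,"rx":0,"ry":0,"rz":0,"jaw":7},
  {"x":0,"y":0,"z":-3,"rx":0,"ry":0,"rz":0,"jaw":7},
  {"x":0,"y":0,"z":-4,"rx":0,"ry":0,"rz":0,"jaw":7},
  {"x":0,"y":0,"z":-2,"rx":0,"ry":0,"rz":0,"jaw":7},
])

```text
clock: 43.3
tool_pos: [0.5648, -0.2299, 0.2431]
eef_rot: [0.052, 0.999, -0.0, 0.002]
contact_force: [-0.4, 0.8, 0.3]
opening: 0.796
finger_force: 0.0
```

>>> send_rows([
  {"x":0,"y":4,"z":0,"rx":0,"ry":0,"rz":0,"jaw":7},
  {"x":0,"y":4,"z":0,"rx":0,"ry":0,"rz":0,"jaw":7},
  {"x":0,"y":4,"z":0,"rx":0,"ry":0,"rz":0,"jaw":7},
  {"x":0,"y":4,"z":0,"rx":0,"ry":0,"rz":0,"jaw":7},
  {"x":0,"y":4,"z":0,"rx":0,"ry":0,"rz":0,"jaw":7},
])

```text
clock: 43.8
tool_pos: [0.5841, -0.0294, 0.2401]
eef_rot: [0.052, 0.999, 0.0, 0.0]
contact_force: [0.3, 0.1, 0.0]
opening: 0.796
finger_force: 0.0
```

>>> send_rows([
  {"x":0,"y":4,"z":0,"rx":0,"ry":0,"rz":0,"jaw":7},
  {"x":0,"y":4,"z":0,"rx":0,"ry":0,"rz":0,"jaw":7},
  {"x":0,"y":4,"z":0,"rx":0,"ry":0,"rz":0,"jaw":7},
  {"x":0,"y":2,"z":0,"rx":0,"ry":0,"rz":0,"jaw":7},
  {"x":0,"y":0,"z":0,"rx":0,"ry":0,"rz":0,"jaw":7},
])

```text
clock: 44.3
tool_pos: [0.5982, 0.1134, 0.2402]
eef_rot: [0.049, 0.999, 0.002, 0.0]
contact_force: [-0.8, 0.2, 0.5]
opening: 0.792
finger_force: 0.0
```

```bash
python3 - <<'E'
from h import *
import pickle
s=snapshot("top");pickle.dump(s,open("top5.pkl","wb"));a=s["img"][130:270,330:480]
b=snapshot("scene")["img"][200:340,130:320]
save("t5",np.hstack([a,b]),2.3)
E
```

```text
(no output)
```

View pics/t5.png

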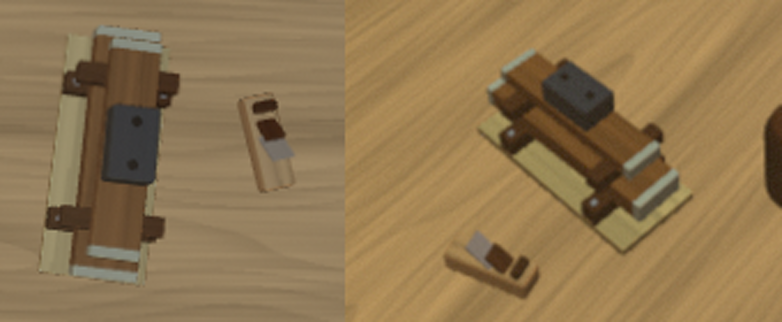

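The stack is complete and level. The weight lies flat on the middle, with its holes at (137,121) and (132,164), and the plane is unmoved. I'll check the weight numerically and then hand in.

```bash
python3 - <<'E'
from h import *
import pickle
s=pickle.load(open("top5.pkl","rb"))
P=pix2world(s,(np.array([(137,121),(132,164)],float)+.5)/2.3-.5+[330,130],.135)[:,:2]
d=P.mean(0)-[.5628,-.2291];print(d)
if np.abs(d).max()<.009: print(finish_job())
E
```

```text
[ 0.00110854 -0.00028801]
the job is handed in; nothing more can be done
None
```

The drying stack is built and handed in at about 44 s of the 144 s allowed. In the camera checks every part sat well inside its tolerance, and the mallet, chisel and thumb plane were left alone; the judge's result was not shown.

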